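Hang the bins on the louvred rack, lock the rail stop and put the stop blocks away

TASK

Hang the three lipped bins on the rack's rail, upright and side by side from the fixed end plate; then slide the rail stop up so the row is closed without gaps, and only then flip its cam lever flat down to clamp it. Every notched pine block on the bench has to end up in one of the hung bins, in the compartment in front of the grip. Leave the tape measure where it is.

Things in the scene. Friction and masses are not known exactly. Their poses are not given: they have to be found in the camera images.
- rack: Low grey sheet-metal bin rack fixed to the bench, 0.49 m long. Origin on the bench below the middle of the rail; y along the rail, +x to the back; bins hang in front (-x). A lower louvre (front face x = -7, z 54 to 80 mm) bears the backs of hung bins. A level bin drops on with its origin near x = -80, z = 70 mm here; let go, it noses down 0.09 rad (x = -77, z = 63). Feet at the ends, 8 mm high, x -45 to +105 mm.
- rail_top (a point): Middle of the rail's top edge; axes as the rack's. The rail is the free upper edge of the top louvre: a strip 6 mm thick (x -3 to +3 mm), top 130 mm above the bench, rack y -235 to +235 mm, with 17 mm clear behind it to a depth of 30 mm.
- end_face (a point): On the inner face of the fixed end plate at the rail's +y end (rack y = +215 mm, z = 130 mm; the plate spans x -92 to +8, z 82 to 144 mm). Three bins hung side by side from here reach to rack y = -55 mm.
- stop (a joint): Sliding stop on the rail, m: 0 at the -y end, grows towards the end plate (+y of the rack). Its contact face is at rack y = -0.165 + value; three bins without gaps leave it at 0.110. About 3 N friction, plus 1 to 2 N for each bin it pushes; no spring. It slides no harder with the lever down.
- stop_face (a point): On the contact face of the stop (8 mm thick plate, x -38 to +18 mm, z 88 to 150 mm), over the rail at z = 130 mm; axes as the rack's.
- stop_back (a point): On the -y end face of the stop's aluminium body (36 mm wide in x, z 132 to 162 mm), at z = 147 mm, 60 mm behind the contact face: push here towards the rack's +y.
- stop_lever (a joint): Cam lever on the stop, rad: 0 = upright (open), 1.5 = flat towards the front (-x of the rack), against its end stop (clamped). Turns about the rack's y direction with about 0.06 N m friction and stays where it is left.
- lever_pivot (a point): Pivot of the cam lever, 18 mm behind the stop's contact face, z = 169 mm.
- lever_tip (a point): On the lever's dark end, 50 mm from the pivot; the lever is 8 to 11 mm thick, 14 to 16 mm wide along the rail and ends 54 mm from the pivot.
- bin_a: Open grey plastic bin, 140 x 90 x 60 mm, walls 4 mm, about 0.28 kg; three alike. Origin: centre of the underside; z up, +x towards the back, where the lip is. Front wall 42 mm high, side walls 60. A divider crosses it at x = +33 mm; in front of that is the compartment, x -66 to +28 mm, y +-41 mm, floor at z = 4 mm.
- bin_a_lip (a point): Middle of the underside of the bin's lip, at (78, 0, 60) mm in the bin; it comes to lie on the rail. The lip is 84 mm wide, runs back from the back wall's outer face (x = +70) and turns down at x = +85 (inner face) to z = 37 mm, flaring out to x = 93: a slot 15 mm wide, open below, behind the back wall.
- bin_a_grip (a point): Middle of the bin's raised grip, at (33, 0, 82) mm in the bin: the divider's top, 10 mm thick in x, 66 mm wide in y, from rim height z = 60 up to z = 98 mm. Pinch it along the bin's x.
- bin_b: Open grey plastic bin, 140 x 90 x 60 mm, walls 4 mm, about 0.28 kg; three alike. Origin: centre of the underside; z up, +x towards the back, where the lip is. Front wall 42 mm high, side walls 60. A divider crosses it at x = +33 mm; in front of that is the compartment, x -66 to +28 mm, y +-41 mm, floor at z = 4 mm.
- bin_b_lip (a point): Middle of the underside of the bin's lip, at (78, 0, 60) mm in the bin; it comes to lie on the rail. The lip is 84 mm wide, runs back from the back wall's outer face (x = +70) and turns down at x = +85 (inner face) to z = 37 mm, flaring out to x = 93: a slot 15 mm wide, open below, behind the back wall.
- bin_b_grip (a point): Middle of the bin's raised grip, at (33, 0, 82) mm in the bin: the divider's top, 10 mm thick in x, 66 mm wide in y, from rim height z = 60 up to z = 98 mm. Pinch it along the bin's x.
- bin_c: Open grey plastic bin, 140 x 90 x 60 mm, walls 4 mm, about 0.28 kg; three alike. Origin: centre of the underside; z up, +x towards the back, where the lip is. Front wall 42 mm high, side walls 60. A divider crosses it at x = +33 mm; in front of that is the compartment, x -66 to +28 mm, y +-41 mm, floor at z = 4 mm.
- bin_c_lip (a point): Middle of the underside of the bin's lip, at (78, 0, 60) mm in the bin; it comes to lie on the rail. The lip is 84 mm wide, runs back from the back wall's outer face (x = +70) and turns down at x = +85 (inner face) to z = 37 mm, flaring out to x = 93: a slot 15 mm wide, open below, behind the back wall.
- bin_c_grip (a point): Middle of the bin's raised grip, at (33, 0, 82) mm in the bin: the divider's top, 10 mm thick in x, 66 mm wide in y, from rim height z = 60 up to z = 98 mm. Pinch it along the bin's x.
- block_a: Yellow pine stop block with a notch in its top, 26 x 72 x 34 mm: 26 along its x, 72 along its y. Origin: centre of the underside, z up. About 60 g. None if it is absent.
- block_b: Yellow pine stop block with a notch in its top, 26 x 72 x 34 mm: 26 along its x, 72 along its y. Origin: centre of the underside, z up. About 60 g. None if it is absent.
- block_c: Yellow pine stop block with a notch in its top, 26 x 72 x 34 mm: 26 along its x, 72 along its y. Origin: centre of the underside, z up. About 60 g. None if it is absent.
- tape: Yellow tape measure lying on its side, 66 x 82 x 37 mm, a bystander. Origin: centre of the underside.
Mind the look-alikes: they are no part of the job. What is shaped like the block_c but red is not meant.

How it is judged:
On the way, in this order (a step that is already met when the one before it is completed fails the run):
1. all three bins hang on the rail by their lips (z of bin_a_lip in the frame of rack between 0.124 and 0.138 m and x of bin_a_lip in the frame of rack between -0.016 and 0.014 m and y of bin_a_lip in the frame of rack between -0.2 and 0.18 m and angle between each of bin_a, bin_b, bin_c's own z axis and vertical below 0.22 rad and angle between the x axis of each of bin_a, bin_b, bin_c and the x axis of rack, either way round below 0.15 rad and linear speed of each of bin_a, bin_b, bin_c below 0.03 m/s and z of bin_b_lip in the frame of rack between 0.124 and 0.138 m and x of bin_b_lip in the frame of rack between -0.016 and 0.014 m and y of bin_b_lip in the frame of rack between -0.2 and 0.18 m and z of bin_c_lip in the frame of rack between 0.124 and 0.138 m and x of bin_c_lip in the frame of rack between -0.016 and 0.014 m and y of bin_c_lip in the frame of rack between -0.2 and 0.18 m), for 0.3 s.
2. the stop closes the row of hung bins (total slack under 10 mm) with its lever still open (all of step 1 and value of joint stop above 0.1 m and value of joint stop_lever below 0.6 rad), for 0.2 s.
3. the cam lever lies flat, the row still closed (all of step 1 and value of joint stop above 0.1 m and value of joint stop_lever above 1.35 rad), for 0.2 s.
At the end, for the whole second after the job is handed in: All three bins hang still on the rail by their lips (height within 7 mm, tilt under 0.22 rad, square within 0.15 rad), the stop closes the row to under 10 mm total slack, the lever is past 1.35 rad, and every block present rests in the front compartment of a hung bin (all of step 3 and ((x of block_a in the frame of bin_a between -0.068 and 0.03 m and y of block_a in the frame of bin_a between -0.042 and 0.042 m and z of block_a in the frame of bin_a between -0.005 and 0.035 m) or (x of block_a in the frame of bin_b between -0.068 and 0.03 m and y of block_a in the frame of bin_b between -0.042 and 0.042 m and z of block_a in the frame of bin_b between -0.005 and 0.035 m) or (x of block_a in the frame of bin_c between -0.068 and 0.03 m and y of block_a in the frame of bin_c between -0.042 and 0.042 m and z of block_a in the frame of bin_c between -0.005 and 0.035 m)) and linear speed of each of block_a, block_b, block_c below 0.03 m/s and ((x of block_b in the frame of bin_a between -0.068 and 0.03 m and y of block_b in the frame of bin_a between -0.042 and 0.042 m and z of block_b in the frame of bin_a between -0.005 and 0.035 m) or (x of block_b in the frame of bin_b between -0.068 and 0.03 m and y of block_b in the frame of bin_b between -0.042 and 0.042 m and z of block_b in the frame of bin_b between -0.005 and 0.035 m) or (x of block_b in the frame of bin_c between -0.068 and 0.03 m and y of block_b in the frame of bin_c between -0.042 and 0.042 m and z of block_b in the frame of bin_c between -0.005 and 0.035 m)) and ((x of block_c in the frame of bin_a between -0.068 and 0.03 m and y of block_c in the frame of bin_a between -0.042 and 0.042 m and z of block_c in the frame of bin_a between -0.005 and 0.035 m) or (x of block_c in the frame of bin_b between -0.068 and 0.03 m and y of block_c in the frame of bin_b between -0.042 and 0.042 m and z of block_c in the frame of bin_b between -0.005 and 0.035 m) or (x of block_c in the frame of bin_c between -0.068 and 0.03 m and y of block_c in the frame of bin_c between -0.042 and 0.042 m and z of block_c in the frame of bin_c between -0.005 and 0.035 m))); the robot touches nothing.
It fails at once if the tape measure is pushed more than 50 mm away (distance of tape from where it was at the start of the episode above 0.05 m).
Of block_a, block_b, block_c only 2 to 3 are there at a start; the rules pass over those that are not, and their reading is None.
At some moment in a run one of block_a, block_b, block_c may be knocked a few centimetres aside while the robot is not near it.
Once in a run the grip may slacken for a moment while it holds something.
It also fails if it takes over 210 s, if anything falls off the work surface, if the arm or the gripper's body presses on something with over 40 N, if the wrist force passes 120 N, or if a joint passes its speed limit or range.

ROBOT

A 6-joint arm with a two-finger parallel gripper is mounted at the origin on a cart in front of the work surface, level with it; the furniture and walls round the work are solid. World frame = base frame: x ahead of the robot, y to its left, z up, the work surface at z = 0. Lengths are in m, angles in rad, forces in N, time in s.
With the tool pointing down it reaches from about 0.35 to 0.85 m from the base axis. Payload 8.1 kg.
Tool frame: the origin (TCP) lies midway between the tips of the shut fingers; the grasp point (between the pads) lies 19 mm behind it; z points along the fingers, y is the line along which they close (so a half turn about z gives the same grasp; the last joint's range is limited). The gripper opens to 85 mm and grips with 20 to 120 N. Pads are 22 mm wide; open, the fingers measure 114 mm over their backs; the gripper's body (76 mm by 85 mm) begins 54 mm behind the grasp point. The pads swing forward as they close: fully open they stand 13 mm farther back than shut.
Start: joints at [-1.303, 0.13, 1.488, -0, 1.523, -0.085], TCP at [0.207, -0.563, 0.231] pointing down, gripper open.
Joint ranges: [-2.96, 2.96], [-0.89, 2.26], [0.02, 2.5], [-1.34, 4.48], [0, 2.73], [-2.66, 2.66]. Speed limits (rad/s): [2.39, 2.39, 2.79, 3.14, 3.14, 3.14].

INTERFACE

Orientations are given as a unit quaternion [w, x, y, z].
In Python, from rig import ctrl, eyes gives the robot as it stands.
- The arm moves only by the tool play_rows, never from a script. Its argument "targets" is one flat list of numbers, 5 for each row, row after row: the shift along the tool's x, y, z in mm, then the turn about the tool's z in rad, then the finger opening in mm, from 0 to 85.4. A call has 1 to 10 rows; each row shifts and turns the commanded pose from where the row before left it, along the tool's axes as they then stand; what a row does not reach is not made up. A row lasts 1/12 s, in which the tool goes at most 41.7 mm and 7.16 degrees, less where a joint would pass 70% of its speed; a pose out of reach is approached as far as the arm can. A call with a gripper value outside its range is refused whole. The fingers move at their own pace and stop on an object; "squeeze" is the grip in N (left out, the last holds). Time passes only in rows, so rows that do not move let the fingers close. It gives the time, the measured TCP pose, the force, the opening and the grip force at its end, in the units of the state.
- ctrl.read_state(): the state, without advancing time (a new reading comes with each control period).
- eyes.grab_frame(name): name is "side" or "top" or "wrist"; returns a dict with "frame" (400x640x3 uint8, red, green, blue), "intrinsics" (3x3 intrinsics, pixels), "rvec" (rotation vector, rad) and "tvec" (3), from world to camera coordinates, as OpenCV has them. Camera axes: x right, y down, z forward; pixel columns grow to the right and rows downward; lengths in m; the calibration is good to about 2 mm. A picture is of the moment at which its call begins. There is no depth.
- ctrl.close_job(): hands the job in; it is judged then, once.
Trained networks look in a picture, given as the dict that the camera call returned (one of the last four; its "shot" number tells which), for a name from the list of things; names that differ only in an ending like _2 or _b are one class to them, and where a whole thing is asked for, a point or a joint stands for the part that bears it (a point fixed in the world has none). Each returns a list of dicts, best first, with "conf" (0 to 1); they miss things now and then, are a little off and sometimes report something else, mostly with a low value. They report only what shows in the picture. A call takes as long as a camera call. They do not tell look-alikes from the thing itself.
- eyes.recognise(label, picture): "uv" ([column, row] in pixels, amid what is visible of it).
- eyes.regions_of(label, picture): "mask" (400x640 bool, what is visible of it) and "uv" ([column, row] in pixels, amid what is visible of it).
- eyes.tip_of(label, picture): "uv" ([column, row] in pixels: a listed point, or the origin of a listed thing).
The state is a dict: "clock": time; "joint_pos": joint angles; "joint_vel": joint speeds; "effort": joint torques, N m; "ee_pos": TCP position; "tool_rot": TCP orientation; "ft_force": force on the tool from outside, world axes, zero at the start; "moment": the same for the moment, N m; "width": finger opening in m; "gripper_force": force on a finger pad.
Only numpy, scipy, OpenCV 4.12 (cv2) and the standard library are available. Lean on these libraries where they do the work, as an engineer would, in place of code of your own. Each camera call takes 0.05 s, during which the arm holds its last target. There are 200 camera calls.

## Working session

There is one attempt and no reset: what is moved stays moved. The work goes in short steps, Python scripts to look and compute and a tool call to move; the robot and the scene stay as the last step left them, time stands still between calls to the robot, and variables do not carry over. Pictures are saved under pics/ and viewed, at most 14 in all, crops included, and the job is handed in when it is done.

Besides the shell and the picture viewer there is one more tool, called after ">>>" as a command line: name --argument value ..., lists and objects as JSON in quotes. play_rows: Moves the arm, as the interface text tells. Its arguments: {"type":"object","properties":{"targets":{"type":"array","items":{"type":"number"}},"squeeze":{"type":"number"}},"required":["targets"]}

```bash
ls; mkdir -p pics; cat > h.py <<'E'
import numpy as np, cv2
from rig import ctrl, eyes
def P(p):
    R=cv2.Rodrigues(np.array(p["rvec"],float))[0]; return np.array(p["intrinsics"],float),R,np.array(p["tvec"],float).ravel()
def ray(p,uv):
    K,R,t=P(p); d=R.T@np.linalg.inv(K)@np.array([uv[0],uv[1],1.]); return -R.T@t,d/np.linalg.norm(d)
def atz(p,uv,z):
    c,d=ray(p,uv); return c+d*(z-c[2])/d[2]
def tri(obs):
    A=np.zeros((3,3));b=np.zeros(3)
    for p,uv in obs:
        c,d=ray(p,uv);M=np.eye(3)-np.outer(d,d);A+=M;b+=M@c
    x=np.linalg.solve(A,b); return x,[np.linalg.norm((np.eye(3)-np.outer(ray(p,uv)[1],ray(p,uv)[1]))@(x-ray(p,uv)[0])) for p,uv in obs]
def proj(p,X):
    K,R,t=P(p); q=K@(R@np.array(X)+t); return q[:2]/q[2]
def save(p,n,crop=None,s=1):
    f=p["frame"]
    if crop: f=f[crop[1]:crop[3],crop[0]:crop[2]]
    cv2.imwrite("pics/"+n,cv2.resize(cv2.cvtColor(f,cv2.COLOR_RGB2BGR),None,fx=s,fy=s,interpolation=cv2.INTER_CUBIC))
E
python3 - <<'E'
from h import *
np.set_printoptions(precision=3,suppress=True)
s=ctrl.read_state(); print(s)
pp={}
for n in("top","side"):
    p=eyes.grab_frame(n);pp[n]=p;save(p,n+"0.png")
    print(n,-P(p)[1].T@P(p)[2],P(p)[0][0,0])
    for l in["rail_top","end_face","stop_face","stop_back","lever_pivot","lever_tip","bin_a","bin_a_lip","bin_a_grip","block_a","tape"]:
        print(l,[(np.round(d["uv"]).astype(int).tolist(),round(d["conf"],2)) for d in eyes.tip_of(l,p)])
E
```

```text
pics
{'clock': 0.0, 'joint_pos': array([-1.303,  0.131,  1.489, -0.   ,  1.523, -0.085]), 'joint_vel': array([ 0.001, -0.   , -0.001, -0.002,  0.   , -0.001]), 'effort': array([  0.   , -56.94 , -50.055,  -0.   ,   0.015,  -0.   ]), 'ee_pos': array([ 0.207, -0.563,  0.23 ]), 'tool_rot': array([-0.001,  0.984,  0.175, -0.   ]), 'ft_force': array([-0.649,  0.501,  0.795]), 'moment': array([-0.051, -0.003, -0.03 ]), 'gripper_force': 0.0, 'width': 0.08554374512583195}
top [0.316 0.02  1.181] 434.7785124573097
rail_top [([311, 152], 0.88), ([447, 209], 0.21)]
end_face [([227, 152], 0.82)]
stop_face [([372, 149], 0.72), ([226, 156], 0.46), ([192, 225], 0.44)]
stop_back [([397, 146], 0.68)]
lever_pivot [([379, 144], 0.61)]
lever_tip [([383, 138], 0.38)]
bin_a [([393, 269], 0.86), ([326, 262], 0.84), ([447, 207], 0.49)]
bin_a_lip [([334, 234], 0.7)]
bin_a_grip [([332, 250], 0.77), ([326, 262], 0.72)]
block_a [([363, 207], 0.86), ([189, 231], 0.76), ([447, 210], 0.73), ([192, 181], 0.64), ([309, 151], 0.61)]
tape [([271, 255], 0.88)]
side [-0.25  -1.164  0.838] 494.29169624433695
rail_top []
end_face [([323, 174], 0.74), ([389, 192], 0.45)]
stop_face [([384, 214], 0.77)]
stop_back [([399, 214], 0.75), ([314, 288], 0.69), ([289, 257], 0.63)]
lever_pivot [([390, 203], 0.64), ([400, 214], 0.17)]
lever_tip [([387, 191], 0.43)]
bin_a [([291, 255], 0.9), ([316, 288], 0.79), ([243, 220], 0.66)]
bin_a_lip [([313, 233], 0.92)]
bin_a_grip [([300, 232], 0.65), ([286, 257], 0.57), ([276, 229], 0.34)]
block_a [([300, 196], 0.69), ([398, 297], 0.65), ([268, 204], 0.64)]
tape [([272, 232], 0.72)]
```

View pics/top0.png

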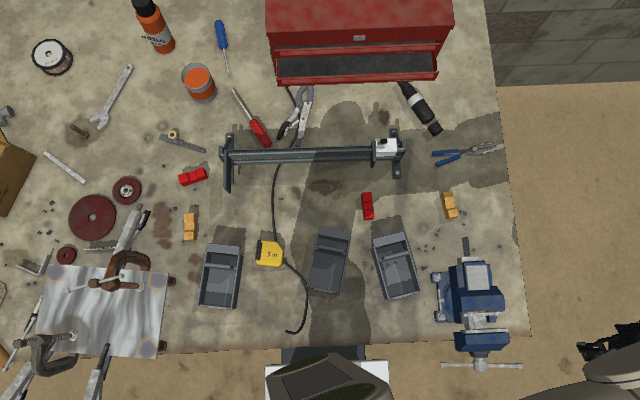

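View pics/side0.png

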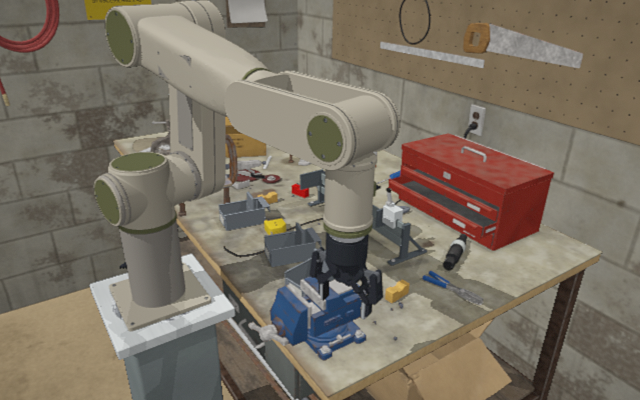

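The top view shows the rail from (227,155) to (403,150), with the end plate on the left and the stop on the right. The bins are at (220,275), (330,260) and (395,265). Pine blocks are at (190,226) and (450,205), the red look-alikes at (193,176) and (367,206), and the tape at (269,254). In the side view the arm hides part of the scene.

```bash
cat > fit.py <<'E'
from h import *
from scipy.optimize import minimize, least_squares
def box(a,b,c,d,e,f): return np.array([[x,y,z] for x in(a,b) for y in(c,d) for z in(e,f)])
BIN=[np.vstack([box(-.07,.07,-.045,.045,0,.042),box(-.066,.07,-.045,.045,.06,.06)]),box(.07,.089,-.042,.042,.037,.064),box(.028,.038,-.033,.033,.06,.098)]
BLK=[box(-.013,.013,-.036,.036,0,.034)]
def sil(p,model,q,z0=0,S=4):
    c,s=np.cos(q[2]),np.sin(q[2]);R=np.array([[c,-s,0],[s,c,0],[0,0,1]])
    K,Rc,t=P(p);m=np.zeros((400*S,640*S),np.uint8)
    for b in model:
        X=b@R.T+[q[0],q[1],z0];u=(K@(Rc@X.T+t[:,None]));u=(u[:2]/u[2]).T
        cv2.fillConvexPoly(m,cv2.convexHull(np.round(u*S+S/2-.5).astype(np.int32)),1)
    return m
def fit(obs,model,q0,z0=0,S=4):
    ms=[(p,cv2.resize(m.astype(np.uint8),None,fx=S,fy=S,interpolation=cv2.INTER_LINEAR)) for p,m in obs]
    def f(v):
        q=[v[0],v[1],v[2]/3];c=0
        for p,m in ms:
            s=sil(p,model,q,z0,S); c+=1-(s&m).sum()/max(1,(s|m).sum())
        return c
    best=None
    for y in q0[2]:
        v=np.array([q0[0],q0[1],y*3])
        r=minimize(f,v,method="Nelder-Mead",options=dict(initial_simplex=v+np.array([[0,0,0],[.015,0,0],[0,.015,0],[0,0,.4]]),xatol=2e-4,fatol=1e-4,maxiter=120))
        if best is None or r.fun<best.fun: best=r
    return np.array([best.x[0],best.x[1],best.x[2]/3]),best.fun
E
cat > m1.py <<'E'
from fit import *
np.set_printoptions(precision=4,suppress=True)
p=eyes.grab_frame("top");sd=eyes.grab_frame("side")
for d in eyes.regions_of("bin_a",p):
    if d["conf"]<.4 or d["mask"].sum()<300: continue
    c=atz(p,d["uv"],.03);print("bin",np.round(d["uv"]),round(d["conf"],2),d["mask"].sum(),fit([(p,d["mask"])],BIN,[c[0],c[1],[-.25,0,.25]]))
hsv=cv2.cvtColor(p["frame"],cv2.COLOR_RGB2HSV)
for d in eyes.regions_of("block_a",p):
    m=d["mask"]
    if d["conf"]<.3 or m.sum()<50:continue
    c=atz(p,d["uv"],.017);print("block",np.round(d["uv"]),round(d["conf"],2),m.sum(),"hue",np.median(hsv[m],0),fit([(p,m)],BLK,[c[0],c[1],[-.3,.3,1.57]]))
for d in eyes.regions_of("tape",p)[:1]: print("tape",atz(p,d["uv"],.037))
o={"rail_top":(0,0,.13),"end_face":(0,.215,.13)}
pts=[]
for cam,n,k in((p,"t",1),(sd,"s",1)):
    for l in["rail_top","end_face","stop_face","stop_back","lever_pivot","lever_tip"]:
        r=eyes.tip_of(l,cam)
        if r and r[0]["conf"]>.35: pts.append((cam,l,np.array(r[0]["uv"])))
def M(l,v):
    return {"rail_top":(0,0,.13),"end_face":(0,.215,.13),"stop_face":(0,-.165+v,.13),"stop_back":(0,-.225+v,.147),"lever_pivot":(0,-.183+v,.169),"lever_tip":(0,-.183+v,.219)}[l]
def W(q,X):
    c,s=np.cos(q[2]),np.sin(q[2]);return np.array([q[0]+c*X[0]-s*X[1],q[1]+s*X[0]+c*X[1],X[2]])
f=lambda q:np.concatenate([proj(cam,W(q,M(l,q[3])))-uv for cam,l,uv in pts])
c=atz(p,(311,152),.13);r=least_squares(f,[c[0],c[1],0,0],loss="soft_l1")
print("rack",r.x);res=f(r.x).reshape(-1,2)
for (cam,l,uv),e in zip(pts,res): print(l,cam is p,np.round(uv),np.round(e,1))
E
python3 m1.py
```

```text
bin [326. 257.] 0.83 2264 (array([ 0.3982, -0.0162, -0.2423]), np.float64(0.03355575692671009))
bin [220. 276.] 0.68 2425 (array([ 0.3701,  0.2653, -0.161 ]), np.float64(0.03957095957697421))
bin [392. 265.] 0.57 2457 (array([ 0.3768, -0.191 ,  0.1987]), np.float64(0.03210321794122872))
block [194. 179.] 0.9 362 hue [  1.  211.  161.5] (array([0.6565, 0.3457, 0.2938]), np.float64(0.07023907666941465))
block [367. 205.] 0.85 331 hue [  1. 211. 127.] (array([ 0.5517, -0.1307, -1.5477]), np.float64(0.07545760179305194))
block [187. 227.] 0.7 326 hue [ 18. 149. 190.] (array([ 0.5164,  0.349 , -1.5079]), np.float64(0.1371158392434988))
block [448. 206.] 0.59 311 hue [ 18. 150. 166.] (array([ 0.5448, -0.3549,  1.6095]), np.float64(0.18803133855642606))
tape [0.4235 0.1375 0.037 ]
rack [ 0.6818  0.0148 -0.0381  0.0115]
rail_top True [309. 149.] [1.6 0.7]
end_face True [227. 150.] [-1.1  0.1]
stop_face True [371. 150.] [-0. -1.]
stop_back True [396. 145.] [-0.   1.9]
lever_pivot True [380. 143.] [0.2 1.2]
lever_tip True [384. 143.] [ 0.2 -6.3]
end_face False [322. 174.] [ 0.3 -2.3]
stop_face False [385. 212.] [-0.6 -0.8]
stop_back False [388. 192.] [ 9.6 23. ]
lever_pivot False [390. 204.] [-1.2 -1.6]
lever_tip False [390. 192.] [ 0.4 -4. ]
```

>>> play_rows --targets '[0,0,-8,-0.12,85,0,0,-8,-0.12,85,0,0,-8,-0.12,85,0,0,-8,-0.12,85,0,0,-8,-0.12,85,0,0,-8,-0.12,85,0,0,-8,-0.12,85,0,0,-8,-0.12,85,0,0,0,-0.12,85,0,0,0,-0.12,85]' --squeeze 60

```text
clock: 2.88
ee_pos: [0.2075, -0.5634, 0.2963]
tool_rot: [0.001, 0.711, 0.703, -0.0]
ft_force: [-0.1, -1.0, 0.3]
width: 0.0851
gripper_force: 0.0
```

>>> play_rows --targets '[0,0,0,-0.12,85,0,0,0,-0.1,85,33,27,0,0,85,33,27,0,0,85,33,27,0,0,85,33,27,0,0,85,33,27,0,0,85,33,27,0,0,85,33,27,0,0,85,33,27,0,0,85]'

```text
clock: 3.72
ee_pos: [0.3628, -0.2661, 0.2955]
tool_rot: [0.0, 0.632, 0.775, -0.0]
ft_force: [1.4, -0.6, 0.9]
width: 0.0848
gripper_force: 0.0
```

>>> play_rows --targets '[33,27,0,0,85,33,27,0,0,85,0,0,0,0,85,0,0,0,0,85]'

```text
clock: 4.05
ee_pos: [0.4021, -0.1922, 0.2956]
tool_rot: [0.0, 0.63, 0.776, 0.0]
ft_force: [-0.6, -0.4, 0.2]
width: 0.0853
gripper_force: 0.0
```

```bash
cat >> h.py <<'E'
def theta(s=None):
    s=s or ctrl.read_state(); w,x,y,z=s["tool_rot"]; return np.arctan2(2*(x*y+w*z),1-2*(y*y+z*z))
def go(x,y,z,th):
    s=ctrl.read_state();t=theta(s);d=np.array([x,y,z])-s["ee_pos"]
    print("turn %.3f  then (tool mm) x %.1f y %.1f z %.1f"%(-(th-t),1e3*(d[0]*np.cos(th)+d[1]*np.sin(th)),1e3*(d[0]*np.sin(th)-d[1]*np.cos(th)),-1e3*d[2]))
def st():
    s=ctrl.read_state();print("t %.2f"%s["clock"],"pos",np.round(s["ee_pos"],4),"th %.4f"%theta(s),"F",np.round(s["ft_force"],1),"w %.4f g %.1f"%(s["width"],s["gripper_force"]))
E
cat > m2.py <<'E'
from fit import *
import sys
np.set_printoptions(precision=4,suppress=True)
st();p=eyes.grab_frame("wrist");save(p,sys.argv[1])
print("cam",-P(p)[1].T@P(p)[2])
for l in["bin_a_grip","bin_a_lip","rail_top","end_face","stop_face","block_a","lever_tip"]:
    z={"bin_a_grip":.082,"bin_a_lip":.06,"block_a":0,"lever_tip":.219}.get(l,.13)
    for d in eyes.tip_of(l,p):
        if d["conf"]>.3: print(l,round(d["conf"],2),np.round(d["uv"]),atz(p,d["uv"],z))
E
python3 m2.py w1.png
```

```text
t 4.05 pos [ 0.4021 -0.1922  0.2956] th 1.7781 F [-0.6 -0.4  0.2] w 0.0853 g 0.0
cam [ 0.3873 -0.1243  0.4382]
bin_a_grip 0.78 [386.  23.] [ 0.4344 -0.028   0.082 ]
bin_a_grip 0.36 [305. 153.] [ 0.3795 -0.1762  0.082 ]
bin_a_lip 0.88 [416.  45.] [ 0.4759 -0.0362  0.06  ]
end_face 0.52 [346.  27.] [ 0.3943 -0.0514  0.13  ]
stop_face 0.9 [599. 181.] [ 0.6769 -0.1359  0.13  ]
block_a 0.79 [438. 139.] [ 0.5538 -0.1306  0.    ]
block_a 0.63 [389. 278.] [ 0.5452 -0.3542 -0.    ]
```

View pics/w1.png

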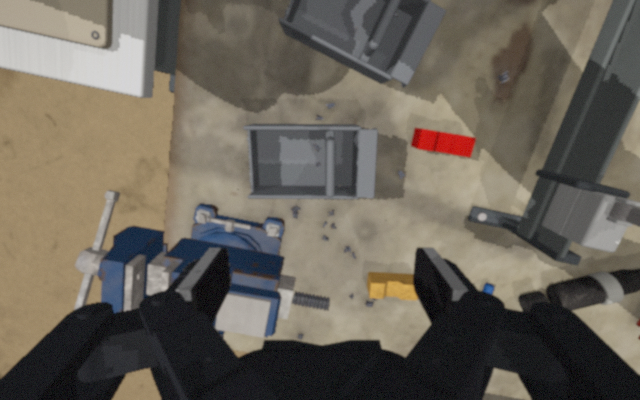

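```bash
python3 - <<'E'
from h import *
go(.4092,-.1845,.2,1.770)
p=eyes.grab_frame("wrist");
for n,X in dict(grip=(.4092,-.1845,.098),lip=(.377+.078*.98,-.191+.078*.197,.06),org=(.3768,-.191,0)).items(): print(n,proj(p,X))
E
```

```text
turn 0.001  then (tool mm) x 8.8 y 10.5 z 95.2
grip [331.36880691 165.84130017]
lip [367.43573585 160.41677429]
org [305.68854807 153.48749141]
```

The wrist view shows the bin at (312,162), with its grip at (331,166) and lip at (367,160). These match the pose I fitted, so I'm going in to grasp.

>>> play_rows --targets '[4.5,5,30,0,85,4.5,5.5,30,0,85,0,0,38,0,85,0,0,38,0,85,0,0,38,0,85,0,0,30,0,85,0,0,18,0,85,0,0,11,0,85,0,0,0,0,85]'

```text
clock: 5.25
ee_pos: [0.4077, -0.1826, 0.0597]
tool_rot: [-0.002, 0.632, 0.775, -0.0]
ft_force: [-0.4, -0.4, -0.5]
width: 0.0847
gripper_force: 0.0
```

>>> play_rows --targets '[0,0,0,0,0,0,0,0,0,0,0,0,0,0,0,0,0,0,0,0,0,0,0,0,0,0,0,0,0,0,0,0,0,0,0]'

```text
clock: 5.83
ee_pos: [0.4103, -0.1835, 0.0631]
tool_rot: [0.001, 0.632, 0.775, 0.0]
ft_force: [-1.0, 1.4, 5.8]
width: 0.0095
gripper_force: 59.6
```

```bash
python3 -c "
from h import *
st()"
```

```text
t 5.83 pos [ 0.4103 -0.1835  0.0631] th 1.7729 F [-1.   1.4  5.8] w 0.0095 g 59.6
```

>>> play_rows --targets '[0,0,-10,0,0,0,0,-30,0,0,0,0,-40,0,0,0,0,-40,0,0,0,0,-40,0.06,0,0,0,-40,0.06,0,0,0,-10,0.06,0,0,0,0,0.06,0,0,0,0,0,0]'

```text
clock: 6.58
ee_pos: [0.4099, -0.1834, 0.274]
tool_rot: [0.001, 0.721, 0.693, 0.0]
ft_force: [-0.8, -0.8, -4.0]
width: 0.0096
gripper_force: 59.1
```

```bash
python3 -c "
from h import *
st();go(.634,-.023,.27,1.533)"
```

```text
t 6.58 pos [ 0.4099 -0.1834  0.274 ] th 1.5300 F [-0.8 -0.8 -4. ] w 0.0096 g 59.1
turn -0.003  then (tool mm) x 168.7 y 217.9 z 4.0
```

>>> play_rows --targets '[21,25,0,0,0,21,25,0,0,0,21,25,0,0,0,21,25,0,0,0,21,25,0,0,0,21,25,0,0,0,21,25,0,0,0,21,25,0,0,0,0,0,0,0,0,0,0,0,0,0]'

```text
clock: 7.42
ee_pos: [0.6155, -0.0215, 0.2696]
tool_rot: [-0.002, 0.719, 0.695, -0.002]
ft_force: [-0.2, -0.3, -3.4]
width: 0.009
gripper_force: 60.4
```

```bash
python3 m2.py w2.png
```

```text
t 7.42 pos [ 0.6155 -0.0215  0.2696] th 1.5371 F [-0.2 -0.3 -3.4] w 0.0090 g 60.4
cam [0.6181 0.0477 0.4123]
rail_top 0.86 [391. 148.] [0.6786 0.0119 0.13  ]
```

View pics/w2.png

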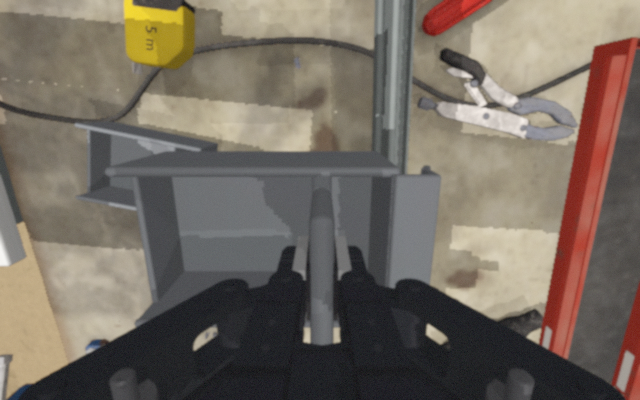

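The bin is held level, and the rail runs up the picture at columns 377–410. The tape is at (160,30). Next I measure the rail edges.

```bash
python3 - <<'E'
from h import *
p=eyes.grab_frame("wrist");g=cv2.cvtColor(p["frame"],cv2.COLOR_RGB2GRAY).astype(int)
for r in(10,70,130): 
    print(r,list(zip(range(366,424,2),g[r-4:r+4,366:424].mean(0)[::2].astype(int))))
    print([(u,atz(p,(u,r),.13).round(4)[:2].tolist()) for u in(380,400)])
for X in((.6818,.0148,.13),(.6818+.038*.1,.1148,.13)):
    print(proj(p,X), proj(p,np.array(X)-[.003,0,0]), proj(p,np.array(X)+[.003,0,0]))
cv2.imwrite("pics/w2c.png",cv2.cvtColor(cv2.resize(p["frame"][0:160,350:450],None,fx=5,fy=3.7,interpolation=cv2.INTER_CUBIC),cv2.COLOR_RGB2BGR))
E
```

```text
10 [(366, np.int64(144)), (368, np.int64(146)), (370, np.int64(145)), (372, np.int64(128)), (374, np.int64(120)), (376, np.int64(144)), (378, np.int64(145)), (380, np.int64(114)), (382, np.int64(111)), (384, np.int64(115)), (386, np.int64(116)), (388, np.int64(117)), (390, np.int64(139)), (392, np.int64(166)), (394, np.int64(163)), (396, np.int64(134)), (398, np.int64(124)), (400, np.int64(119)), (402, np.int64(100)), (404, np.int64(96)), (406, np.int64(78)), (408, np.int64(70)), (410, np.int64(109)), (412, np.int64(123)), (414, np.int64(111)), (416, np.int64(110)), (418, np.int64(108)), (420, np.int64(109)), (422, np.int64(105))]
[(380, [0.6685, 0.1208]), (400, [0.6847, 0.1202])]
70 [(366, np.int64(107)), (368, np.int64(107)), (370, np.int64(99)), (372, np.int64(74)), (374, np.int64(80)), (376, np.int64(95)), (378, np.int64(97)), (380, np.int64(84)), (382, np.int64(75)), (384, np.int64(106)), (386, np.int64(114)), (388, np.int64(134)), (390, np.int64(164)), (392, np.int64(163)), (394, np.int64(136)), (396, np.int64(125)), (398, np.int64(118)), (400, np.int64(101)), (402, np.int64(96
[... 419 characters left out ...]
(93)), (380, np.int64(75)), (382, np.int64(73)), (384, np.int64(74)), (386, np.int64(90)), (388, np.int64(123)), (390, np.int64(135)), (392, np.int64(126)), (394, np.int64(128)), (396, np.int64(123)), (398, np.int64(103)), (400, np.int64(96)), (402, np.int64(74)), (404, np.int64(95)), (406, np.int64(129)), (408, np.int64(140)), (410, np.int64(143)), (412, np.int64(142)), (414, np.int64(141)), (416, np.int64(141)), (418, np.int64(139)), (420, np.int64(137)), (422, np.int64(137))]
[(380, [0.6697, 0.0252]), (400, [0.6876, 0.0245])]
[393.24634443 141.15246603] [389.92824377 141.2824812 ] [396.56513968 141.02242364]
[400.88715911  17.35674116] [397.21112247  17.51509551] [404.5640481  17.1983501]
```

View pics/w2c.png

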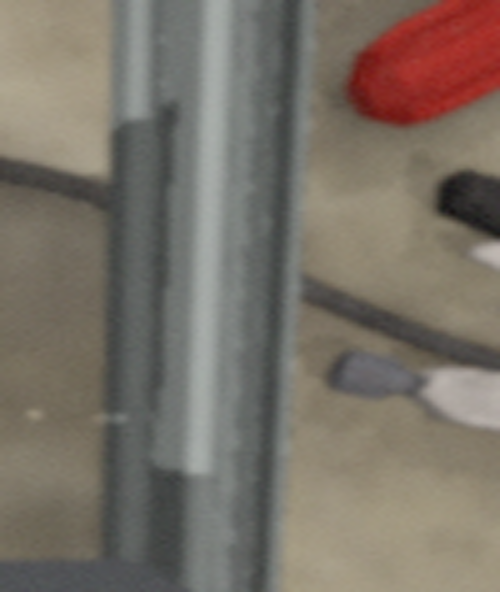

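```bash
python3 - <<'E'
from h import *
p=eyes.grab_frame("top");g=cv2.imread("pics/top0.png",0)
for c in(240,270,300,330,360): print(c,g[144:168,c-2:c+3].mean(1).astype(int).tolist(), [round(proj(p,(.6818+.038*(y-.0148),y,.13))[1],1) for y in [atz(p,(c,152),.13)[1]]],[round(proj(p,(.679,y,.13))[1],1) for y in [atz(p,(c,152),.13)[1]]])
f=cv2.imread("pics/top0.png")[125:200,215:415]
cv2.imwrite("pics/t0c.png",cv2.resize(f,None,fx=4,fy=4,interpolation=cv2.INTER_CUBIC))
E
```

```text
240 [84, 83, 82, 81, 82, 83, 40, 43, 68, 112, 127, 72, 78, 78, 82, 89, 59, 103, 107, 75, 76, 73, 71, 71] [np.float64(149.9)] [np.float64(153.6)]
270 [48, 48, 47, 57, 79, 40, 46, 64, 104, 127, 73, 78, 77, 80, 83, 61, 104, 108, 77, 80, 98, 106, 104, 104] [np.float64(149.7)] [np.float64(152.3)]
300 [72, 70, 67, 85, 41, 45, 66, 108, 122, 72, 76, 76, 79, 92, 60, 100, 107, 75, 79, 94, 106, 102, 102, 104] [np.float64(149.6)] [np.float64(151.0)]
330 [114, 113, 96, 41, 45, 64, 84, 75, 40, 44, 41, 45, 50, 56, 62, 57, 41, 44, 56, 64, 63, 63, 60, 57] [np.float64(149.4)] [np.float64(149.7)]
360 [95, 85, 42, 44, 61, 78, 77, 42, 44, 45, 45, 52, 55, 62, 57, 43, 45, 59, 71, 73, 77, 79, 80, 80] [np.float64(149.2)] [np.float64(148.5)]
```

View pics/t0c.png

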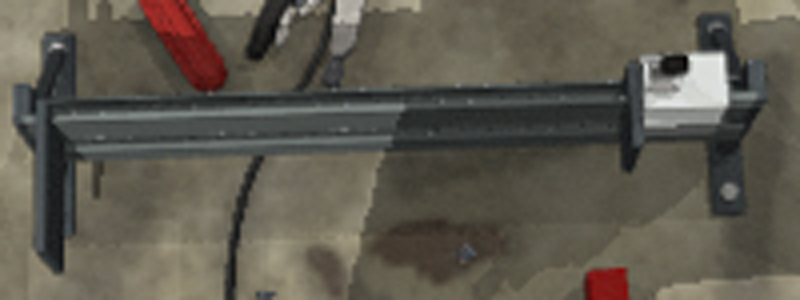

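The top crop shows the rail's bright top edge running from about (231,154) to (371,149). That puts the rack yaw near -0.008 and rail x near 0.678, which agrees with the wrist view.

```bash
cat >> h.py <<'E'
RK=[.6783,.0148,-.0075]
def rk(X,Y):
    c,s=np.cos(RK[2]),np.sin(RK[2]); return RK[0]+c*X-s*Y,RK[1]+s*X+c*Y
def gork(X,Y,z): x,y=rk(X,Y); go(x,y,z,np.pi/2+RK[2])
E
python3 -c "
from h import *
st();gork(-.046,-.040,.170)"
```

```text
t 7.92 pos [ 0.6156 -0.0234  0.2727] th 1.5323 F [ 0.  -0.2 -3.4] w 0.0096 g 60.4
turn -0.031  then (tool mm) x -1.3 y 16.4 z 102.7
```

>>> play_rows --targets '[0,0,0,-0.031,0,-1.3,16.4,20,0,0,0,0,30,0,0,0,0,30,0,0,0,0,20,0,0,0,0,0,0,0,0,0,0,0,0]'

```text
clock: 8.5
ee_pos: [0.6311, -0.0244, 0.1712]
tool_rot: [-0.001, 0.71, 0.705, -0.001]
ft_force: [1.6, -0.9, -2.6]
width: 0.009
gripper_force: 60.4
```

```bash
python3 -c "
from h import *
st();gork(-.046,-.040,.133)
p=eyes.grab_frame('side');save(p,'s2.png',(280,120,440,240),5)
p=eyes.grab_frame('wrist');
for X in(.075,.1,.15): print(proj(p,(*rk(0,X-.0148),.13)))
save(p,'w3.png')
"
```

```text
t 8.50 pos [ 0.6311 -0.0244  0.1712] th 1.5637 F [ 1.6 -0.9 -2.6] w 0.0090 g 60.4
turn 0.000  then (tool mm) x -0.5 y 0.9 z 38.2
[405.34235924  50.52915157]
[408.87543608  -1.41158483]
[ 416.90986853 -119.52799084]
```

View pics/w3.png

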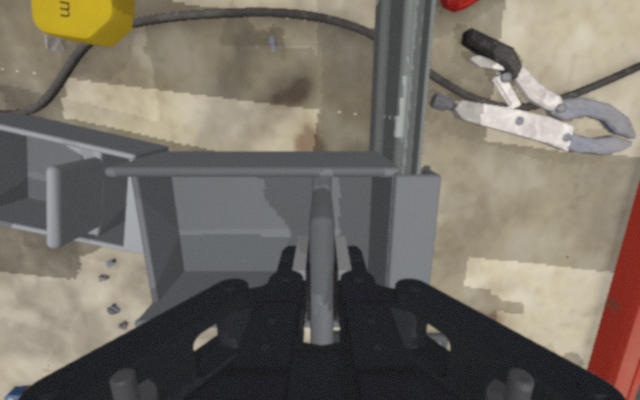

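The lip spans columns 390–437, and the rail strip passes near (405,50) as predicted. Lowering.

>>> play_rows --targets '[0,1,10,0,0,0,0,10,0,0,0,0,8,0,0,0,0,6,0,0,0,0,3,0,0,0,0,0,0,0]'

```text
clock: 9.1
ee_pos: [0.6325, -0.0243, 0.134]
tool_rot: [-0.001, 0.71, 0.705, -0.001]
ft_force: [0.7, 0.0, -2.9]
width: 0.009
gripper_force: 60.5
```

```bash
python3 -c "
from h import *
st();gork(-.046,-.040,.133)"
```

```text
t 9.10 pos [ 0.6325 -0.0243  0.134 ] th 1.5638 F [ 0.7  0.  -2.9] w 0.0090 g 60.5
turn 0.001  then (tool mm) x -0.6 y -0.5 z 1.0
```

>>> play_rows --targets '[0,0,1,0,0,0,0,1,0,0,0,0,1,0,0,0,0,0,0,0]'

```text
clock: 9.43
ee_pos: [0.6336, -0.0244, 0.133]
tool_rot: [0.0, 0.71, 0.705, 0.0]
ft_force: [-1.4, -0.4, -0.4]
width: 0.0093
gripper_force: 61.0
```

>>> play_rows --targets '[0,0,1,0,0,0,0,1,0,0,0,0,0,0,0]'

```text
clock: 9.68
ee_pos: [0.6336, -0.0244, 0.1329]
tool_rot: [0.001, 0.71, 0.705, 0.0]
ft_force: [-10.2, 1.2, 12.2]
width: 0.0092
gripper_force: 62.7
```

>>> play_rows --targets '[0,0,-2,0,0,0,0,0,0,20,0,0,0,0,40,0,0,0,0,40,0,0,0,0,40,0,0,0,0,40]'

```text
clock: 10.18
ee_pos: [0.6333, -0.0244, 0.1322]
tool_rot: [-0.0, 0.71, 0.705, 0.0]
ft_force: [-0.3, 0.3, -0.0]
width: 0.0401
gripper_force: 0.0
```

>>> play_rows --targets '[0,0,-10,0,40,0,0,-30,0,40,0,0,-40,0,40,0,0,-40,0,40,0,0,-30,0,40,0,0,0,0,40]'

```text
clock: 10.68
ee_pos: [0.6365, -0.0248, 0.2929]
tool_rot: [0.006, 0.71, 0.705, 0.004]
ft_force: [0.3, 0.0, 1.4]
width: 0.0398
gripper_force: 0.0
```

```bash
cat > look.py <<'E'
from fit import *
import sys
st();np.set_printoptions(precision=4,suppress=True)
p=eyes.grab_frame(sys.argv[1]);save(p,sys.argv[2])
for l,z in(("bin_a_lip",.06),("bin_a_grip",.082)):
  for d in eyes.tip_of(l,p):
    if d["conf"]>.3:
        print(l,round(d["conf"],2),np.round(d["uv"]),"table",atz(p,d["uv"],z)[:2],"hung",atz(p,d["uv"],z+.068)[:2]-[RK[0],RK[1]])
E
python3 look.py wrist w4.png; python3 -c "
from h import *
go(.398+.033*.971,-.0162-.033*.24,.27,1.571-.2423)"
```

```text
t 10.68 pos [ 0.6365 -0.0248  0.2929] th 1.5638 F [0.3 0.  1.4] w 0.0398 g 0.0
bin_a_lip 0.85 [189. 179.] table [ 0.4775 -0.0378] hung [-0.1724 -0.0377]
bin_a_grip 0.7 [355. 333.] table [ 0.683 -0.248] hung [-0.0046 -0.2064]
bin_a_grip 0.58 [142. 174.] table [ 0.4333 -0.0258] hung [-0.2063 -0.027 ]
bin_a_grip 0.56 [350. 132.] table [0.6711 0.0184] hung [-0.0143  0.0087]
turn 0.235  then (tool mm) x -48.5 y -197.6 z 13.1
```

View pics/w4.png

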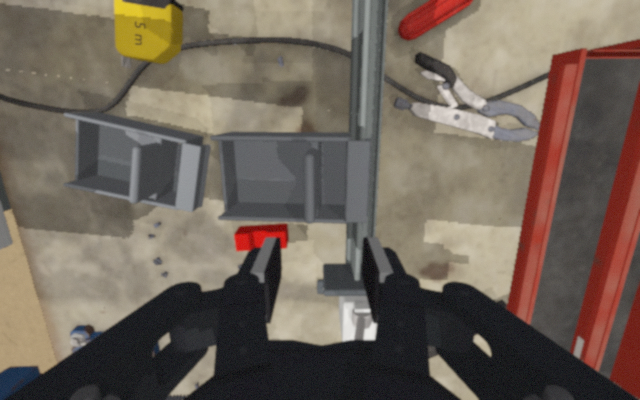

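Bin 1 hangs on the rail at (290,178). The next bin, at (140,160), agrees with my fit to about 3 mm.

>>> play_rows --targets '[0,0,0,0.08,60,0,0,0,0.08,85,0,0,0,0.075,85,-8,-32.5,0,0,85,-8,-32.5,0,0,85,-8,-32.5,0,0,85,-8,-32.5,0,0,85,-8,-32.5,0,0,85,-8,-33,0,0,85,0,0,0,0,85]'

```text
clock: 11.67
ee_pos: [0.4264, -0.0236, 0.2799]
tool_rot: [-0.002, 0.787, 0.617, -0.002]
ft_force: [-0.0, -0.3, -0.2]
width: 0.085
gripper_force: 0.0
```

```bash
python3 -c "
from h import *
st();go(.432,-.0245,.063,1.571-.2423)"
```

```text
t 11.67 pos [ 0.4264 -0.0236  0.2799] th 1.3288 F [-0.  -0.3 -0.2] w 0.0850 g 0.0
turn 0.000  then (tool mm) x 0.5 y 5.7 z 216.9
```

>>> play_rows --targets '[0,5,36,0,85,0,0,36,0,85,0,0,36,0,85,0,0,36,0,85,0,0,30,0,85,0,0,22,0,85,0,0,12,0,85,0,0,7,0,85,0,0,0,0,85]'

```text
clock: 12.42
ee_pos: [0.4344, -0.0249, 0.0645]
tool_rot: [-0.002, 0.787, 0.617, -0.002]
ft_force: [0.7, 0.4, 0.5]
width: 0.0853
gripper_force: 0.0
```

>>> play_rows --targets '[0,0,0,0,0,0,0,0,0,0,0,0,0,0,0,0,0,0,0,0,0,0,0,0,0,0,0,0,0,0,0,0,0,0,0]'

```text
clock: 13.0
ee_pos: [0.4367, -0.0253, 0.0674]
tool_rot: [0.0, 0.787, 0.617, 0.0]
ft_force: [1.5, -0.5, -3.3]
width: 0.0091
gripper_force: 62.2
```

>>> play_rows --targets '[0,0,-10,0,0,0,0,-30,0,0,0,0,-40,0,0,0,0,-40,0,0,0,0,-40,-0.08,0,0,0,-40,-0.08,0,0,0,-5,-0.075,0,0,0,0,0,0,0,0,0,0,0]'

```text
clock: 13.75
ee_pos: [0.4367, -0.0253, 0.2724]
tool_rot: [0.0, 0.71, 0.704, 0.0]
ft_force: [-0.4, 0.8, -3.2]
width: 0.0093
gripper_force: 63.7
```

```bash
python3 -c "
from h import *
st();gork(-.046,.062,.176)"
```

```text
t 13.75 pos [ 0.4367 -0.0253  0.2724] th 1.5615 F [-0.4  0.8 -3.2] w 0.0093 g 63.7
turn -0.002  then (tool mm) x 103.9 y 195.3 z 96.4
```

>>> play_rows --targets '[17,32.5,0,0,0,17,32.5,0,0,0,17,32.5,0,0,0,17,32.5,0,0,0,17,32.5,0,0,0,19,32.8,0,0,0,0,0,20,0,0,0,0,30,0,0,0,0,30,0,0,0,0,10,0,0]'

```text
clock: 14.58
ee_pos: [0.6283, 0.0773, 0.1731]
tool_rot: [-0.004, 0.71, 0.704, -0.005]
ft_force: [-0.8, 1.0, -4.2]
width: 0.0092
gripper_force: 63.5
```

>>> play_rows --targets '[0,0,0,0,0,0,0,0,0,0]'

```text
clock: 14.75
ee_pos: [0.6316, 0.0772, 0.1811]
tool_rot: [-0.001, 0.71, 0.704, -0.001]
ft_force: [1.0, 0.4, -1.4]
width: 0.0089
gripper_force: 63.5
```

```bash
python3 -c "
from h import *
st();gork(-.046,.062,.137)"
```

```text
t 14.75 pos [0.6316 0.0772 0.1811] th 1.5625 F [ 1.   0.4 -1.4] w 0.0089 g 63.5
turn -0.001  then (tool mm) x -0.0 y 1.1 z 44.1
```

>>> play_rows --targets '[0,1,10,0,0,0,0,12,0,0,0,0,10,0,0,0,0,8,0,0,0,0,4,0,0,0,0,1,0,0,0,0,0,0,0]'

```text
clock: 15.33
ee_pos: [0.6338, 0.0773, 0.1371]
tool_rot: [-0.0, 0.71, 0.705, -0.0]
ft_force: [0.2, 0.0, -2.4]
width: 0.0089
gripper_force: 63.6
```

>>> play_rows --targets '[0,0,1,0,0,0,0,1,0,0,0,0,0,0,0]'

```text
clock: 15.58
ee_pos: [0.6341, 0.0773, 0.1367]
tool_rot: [0.0, 0.71, 0.705, 0.0]
ft_force: [-5.6, 0.0, 5.1]
width: 0.0091
gripper_force: 64.7
```

```bash
python3 -c "
from h import *
st();gork(-.046,.062,.137)"
```

```text
t 15.58 pos [0.6341 0.0773 0.1367] th 1.5638 F [-5.6  0.   5.1] w 0.0091 g 64.7
turn 0.000  then (tool mm) x -0.1 y -1.3 z -0.3
```

>>> play_rows --targets '[0,0,-1,0,0,0,0,0,0,20,0,0,0,0,40,0,0,0,0,40,0,0,0,0,40,0,0,-10,0,40,0,0,-35,0,40,0,0,-40,0,40,0,0,-40,0.08,40,0,0,-15,0.075,85]'

```text
clock: 16.42
ee_pos: [0.6359, 0.0774, 0.2849]
tool_rot: [0.003, 0.763, 0.646, 0.004]
ft_force: [0.9, 0.9, 2.2]
width: 0.0505
gripper_force: 0.0
```

>>> play_rows --targets '[0,0,0,0,85,0,0,0,0,85]'

```text
clock: 16.58
ee_pos: [0.6348, 0.0773, 0.2791]
tool_rot: [0.001, 0.762, 0.648, 0.002]
ft_force: [0.4, 0.3, -1.1]
width: 0.0749
gripper_force: 0.0
```

```bash
python3 -c "
from h import *
st();go(.4027,.260,.28,1.571-.161)"
```

```text
t 16.58 pos [0.6348 0.0773 0.2791] th 1.4094 F [ 0.4  0.3 -1.1] w 0.0749 g 0.0
turn -0.001  then (tool mm) x 143.2 y -258.4 z -0.9
```

>>> play_rows --targets '[18,-32,0,0,85,18,-32,0,0,85,18,-32,0,0,85,18,-32,0,0,85,18,-32,0,0,85,18,-32,0,0,85,18,-32,0,0,85,17,-31,0,0,85,0,0,0,0,85,0,0,0,0,85]'

```text
clock: 17.42
ee_pos: [0.4034, 0.2603, 0.275]
tool_rot: [-0.0, 0.761, 0.649, -0.001]
ft_force: [-0.0, 0.1, 0.1]
width: 0.0848
gripper_force: 0.0
```

```bash
python3 look.py wrist w5.png; python3 -c "
from h import *
go(.4027,.260,.063,1.571-.161)
p=eyes.grab_frame('wrist');g=eyes.regions_of('bin_a',p)
from fit import *
for d in g:
  if d['conf']>.4 and d['mask'].sum()>3000: print(d['uv'],fit([(p,d['mask'])],BIN,[.37,.265,[-.16]],S=2))
print(proj(p,(.4027,.26,.098)))"
```

```text
t 17.42 pos [0.4034 0.2603 0.275 ] th 1.4132 F [-0.   0.1  0.1] w 0.0848 g 0.0
bin_a_lip 0.64 [601. 308.] table [0.7394 0.0191] hung [-0.0007  0.0632]
bin_a_lip 0.43 [356. 246.] table [0.4306 0.1594] hung [-0.2508  0.1769]
bin_a_grip 0.58 [566. 329.] table [0.6787 0.0132] hung [-0.0532  0.0623]
turn -0.001  then (tool mm) x 0.7 y -2.9 z 212.5
[542.0, 286.9] (array([ 0.37 ,  0.265, -0.16 ]), np.float64(1.0))
[304.2, 170.5] (array([ 0.3727216 ,  0.26430281, -0.16122505]), np.float64(0.024744651239591464))
[319.12851017 176.49182454]
```

>>> play_rows --targets '[0,-1.5,36,0,85,0,0,36,0,85,0,0,36,0,85,0,0,36,0,85,0,0,30,0,85,0,0,22,0,85,0,0,12,0,85,0,0,4,0,85,0,0,0,0,85]'

```text
clock: 18.42
ee_pos: [0.4037, 0.2592, 0.0637]
tool_rot: [-0.0, 0.762, 0.647, -0.001]
ft_force: [-0.6, -0.7, -0.4]
width: 0.0853
gripper_force: 0.0
```

>>> play_rows --targets '[0,0,0,0,0,0,0,0,0,0,0,0,0,0,0,0,0,0,0,0,0,0,0,0,0,0,0,0,0,0,0,0,0,0,0]'

```text
clock: 19.0
ee_pos: [0.4043, 0.26, 0.065]
tool_rot: [0.0, 0.762, 0.648, 0.001]
ft_force: [-0.5, -0.6, 5.3]
width: 0.0094
gripper_force: 59.7
```

>>> play_rows --targets '[0,0,-10,0,0,0,0,-30,0,0,0,0,-40,0,0,0,0,-40,0,0,0,0,-40,-0.08,0,0,0,-40,-0.073,0,0,0,-5,0,0,0,0,0,0,0,0,0,0,0,0]'

```text
clock: 19.75
ee_pos: [0.4034, 0.2596, 0.2687]
tool_rot: [-0.0, 0.711, 0.704, -0.0]
ft_force: [0.5, -0.2, -3.9]
width: 0.009
gripper_force: 59.2
```

```bash
python3 -c "
from h import *
st();gork(-.10,.165,.27)"
```

```text
t 19.75 pos [0.4034 0.2596 0.2687] th 1.5609 F [ 0.5 -0.2 -3.9] w 0.0090 g 59.2
turn -0.002  then (tool mm) x -77.8 y 176.7 z -1.3
```

>>> play_rows --targets '[-13,29.5,0,0,0,-13,29.5,0,0,0,-13,29.5,0,0,0,-13,29.5,0,0,0,-13,29.5,0,0,0,-13,29.5,0,0,0,0,0,0,0,0,0,0,0,0,0]'

```text
clock: 20.42
ee_pos: [0.5794, 0.1786, 0.2645]
tool_rot: [-0.002, 0.711, 0.703, -0.003]
ft_force: [-0.2, 0.3, -3.3]
width: 0.0095
gripper_force: 60.5
```

```bash
python3 look.py wrist w6.png; python3 -c "
from h import *
p=eyes.grab_frame('wrist')
for d in eyes.tip_of('end_face',p): print(d['conf'],d['uv'],atz(p,d['uv'],.13)[:2],'pred',rk(0,.215))
for X in(0,-.092):
  print('plate top inner',X,proj(p,(*rk(X,.215),.144)))
gork(-.046,.165,.175)"
```

```text
t 20.42 pos [0.5794 0.1786 0.2645] th 1.5588 F [-0.2  0.3 -3.3] w 0.0095 g 60.5
bin_a_lip 0.57 [420. 283.] table [0.6997 0.0361] hung [-0.0019  0.0629]
bin_a_lip 0.53 [271. 211.] table [0.5178 0.1331] hung [-0.1482  0.1409]
bin_a_grip 0.34 [275. 214.] table [0.5257 0.1364] hung [-0.1411  0.145 ]
0.93 [437.5, 134.8] [0.68051823 0.22656264] pred (np.float64(0.679912484882855), np.float64(0.2297939531533447))
plate top inner 0 [443.07579862 132.23527815]
plate top inner -0.092 [332.99945118 132.36245061]
turn -0.001  then (tool mm) x -0.2 y 54.6 z 93.8
```

View pics/w6.png

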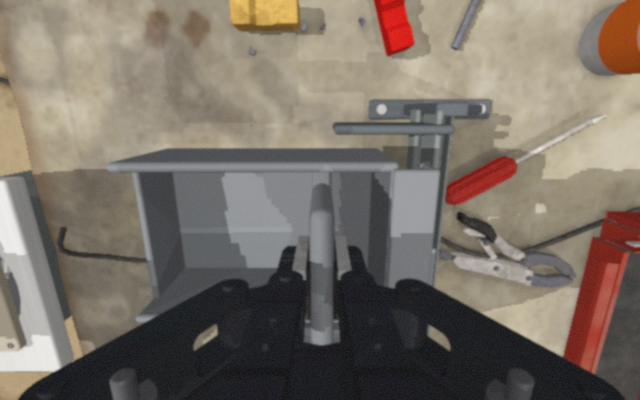

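The end plate's top edge shows at columns 335–450, rows 124–134, within 2 mm of the prediction. I'll hang this bin at rack y ≈ 0.161.

>>> play_rows --targets '[-4,18.5,0,0,0,0,18,0,0,0,0,18,0,0,0,0,0,20,0,0,0,0,30,0,0,0,0,30,0,0,0,0,12,0,0,0,0,0,0,0,0,0,0,0,0]'

```text
clock: 21.42
ee_pos: [0.6338, 0.176, 0.1775]
tool_rot: [-0.0, 0.71, 0.704, -0.0]
ft_force: [0.1, -0.5, -2.3]
width: 0.0092
gripper_force: 60.6
```

```bash
python3 -c "
from h import *
st();gork(-.046,.161,.135)"
```

```text
t 21.42 pos [0.6338 0.176  0.1775] th 1.5624 F [ 0.1 -0.5 -2.3] w 0.0092 g 60.6
turn -0.001  then (tool mm) x 0.1 y -0.3 z 42.5
```

>>> play_rows --targets '[0,0,10,0,0,0,0,12,0,0,0,0,10,0,0,0,0,7,0,0,0,0,3,0,0,0,0,1,0,0,0,0,0,0,0]'

```text
clock: 22.0
ee_pos: [0.6345, 0.1757, 0.1349]
tool_rot: [0.0, 0.71, 0.704, 0.0]
ft_force: [-2.6, -0.6, 2.4]
width: 0.0092
gripper_force: 61.3
```

>>> play_rows --targets '[0,0,1,0,0,0,0,1,0,0,0,0,0,0,0]'

```text
clock: 22.25
ee_pos: [0.6347, 0.1758, 0.1347]
tool_rot: [0.0, 0.71, 0.704, 0.0]
ft_force: [-10.4, -1.6, 13.8]
width: 0.0089
gripper_force: 62.8
```

```bash
python3 -c "
from h import *
st();gork(-.046,.161,.135)"
```

```text
t 22.25 pos [0.6347 0.1758 0.1347] th 1.5618 F [-10.4  -1.6  13.8] w 0.0089 g 62.8
turn -0.001  then (tool mm) x 0.4 y -1.2 z -0.3
```

>>> play_rows --targets '[0,0,-1,0,0,0,0,0,0,20,0,0,0,0,40,0,0,0,0,40,0,0,0,0,40,0,0,-10,0,40,0,0,-35,0,40,0,0,-40,0,40,0,0,-40,0,40,0,0,-20,0,85]'

```text
clock: 23.08
ee_pos: [0.6361, 0.176, 0.2857]
tool_rot: [0.002, 0.71, 0.704, 0.003]
ft_force: [0.9, 0.3, 1.5]
width: 0.0505
gripper_force: 0.0
```

>>> play_rows --targets '[0,0,0,-0.12,70,0,0,0,-0.12,70,0,0,0,-0.12,70,0,0,0,-0.12,70,0,0,0,-0.12,70,0,0,0,-0.12,70,0,0,0,-0.12,70,0,0,0,-0.12,70,0,0,0,-0.12,70,0,0,0,-0.12,70]'

```text
clock: 23.92
ee_pos: [0.6346, 0.1757, 0.2792]
tool_rot: [0.0, 0.186, 0.983, 0.0]
ft_force: [-0.5, 0.8, -0.3]
width: 0.07
gripper_force: 0.0
```

>>> play_rows --targets '[0,0,0,-0.12,70,0,0,0,-0.12,70,0,0,0,-0.12,70,0,0,0,0,70]'

```text
clock: 24.25
ee_pos: [0.6346, 0.1757, 0.2791]
tool_rot: [0.0, 0.007, 1.0, 0.0]
ft_force: [-0.0, -0.3, 0.3]
width: 0.0701
gripper_force: 0.0
```

```bash
python3 - <<'E'
from fit import *
np.set_printoptions(precision=4,suppress=True)
st()
for n in("top","wrist"):
    p=eyes.grab_frame(n);save(p,n+"7.png");hsv=cv2.cvtColor(p["frame"],cv2.COLOR_RGB2HSV)
    for l,z in(("bin_a_lip",.13),("bin_a_grip",.15)):
        for d in eyes.tip_of(l,p):
            if d["conf"]>.3:print(n,l,round(d["conf"],2),atz(p,d["uv"],z)[:2]-RK[:2])
    for d in eyes.regions_of("block_a",p):
        m=d["mask"]
        if d["conf"]<.2 or m.sum()<50 or np.median(hsv[m],0)[0]<8:continue
        c=atz(p,d["uv"],.017);print("block",np.round(d["uv"]),round(d["conf"],2),m.sum(),"hue",np.median(hsv[m],0),fit([(p,m)],BLK,[c[0],c[1],[1.4,1.7]]))
go(.517,.349,.28,3.20)
E
```

```text
t 24.25 pos [0.6346 0.1757 0.2791] th 3.1276 F [-0.  -0.3  0.3] w 0.0701 g 0.0
top bin_a_lip 0.79 [-0.0045  0.067 ]
top bin_a_lip 0.49 [-0.0008  0.0055]
top bin_a_lip 0.36 [-0.0461  0.1732]
top bin_a_grip 0.87 [-0.0517  0.0579]
block [447. 207.] 0.74 310 hue [ 18. 150. 182.] (array([ 0.5452, -0.3546,  1.6592]), np.float64(0.19061876247504994))
wrist bin_a_lip 0.86 [-0.0048  0.0612]
wrist bin_a_grip 0.86 [-0.0489  0.0613]
block [464.  61.] 0.82 2202 hue [ 20. 148. 196.] (array([0.5177, 0.3496, 1.574 ]), np.float64(0.055302042590178235))
turn -0.080  then (tool mm) x 107.1 y 179.9 z -1.7
```

View pics/top7.png

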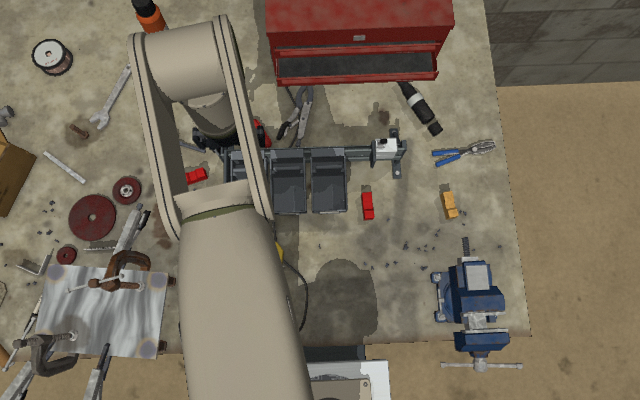

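The top view shows three bins hanging side by side at about (245–345,180). One pine block is at (450,205), and the other is hidden by the arm.

>>> play_rows --targets '[20,29,0,-0.017,70,20,29,0,0,70,20,29,0,0,70,20,29,0,0,70,20,29,0,0,70,15,28,0,0,70,0,0,0,0,70,0,0,0,0,70]'

```text
clock: 25.32
ee_pos: [0.5194, 0.3509, 0.2784]
tool_rot: [0.0, 0.0, 1.0, 0.0]
ft_force: [0.5, 0.3, -0.2]
width: 0.0704
gripper_force: 0.0
```

```bash
python3 - <<'E'
from fit import *
np.set_printoptions(precision=4,suppress=True)
st()
p=eyes.grab_frame("wrist");hsv=cv2.cvtColor(p["frame"],cv2.COLOR_RGB2HSV)
for d in eyes.regions_of("block_a",p):
        m=d["mask"]
        if d["conf"]<.2 or m.sum()<50 or np.median(hsv[m],0)[0]<8:continue
        c=atz(p,d["uv"],.017);print("block",np.round(d["uv"]),round(d["conf"],2),m.sum(),"hue",np.median(hsv[m],0),fit([(p,m)],BLK,[c[0],c[1],[1.4,1.7]]))
go(.5175,.3493,.006,3.145)
E
```

```text
t 25.32 pos [0.5194 0.3509 0.2784] th 3.1413 F [ 0.5  0.3 -0.2] w 0.0704 g 0.0
block [321. 164.] 0.94 1166 hue [ 20. 147. 209.] (array([0.5172, 0.3495, 1.5563]), np.float64(0.0692268822637696))
block [248. 293.] 0.25 1977 hue [100.  17.  74.] (array([0.7264, 0.2441, 1.5523]), np.float64(0.5826212808594728))
turn -0.006  then (tool mm) x 3.2 y 0.4 z 272.3
```

>>> play_rows --targets '[2,-1.5,36,0,70,0,0,38,0,70,0,0,38,0,70,0,0,38,0,70,0,0,38,0,70,0,0,36,0,70,0,0,25,0,70,0,0,14,0,70,0,0,6,0,70,0,0,3,0,70]'

```text
clock: 26.25
ee_pos: [0.5189, 0.347, 0.0059]
tool_rot: [-0.0, 0.002, 1.0, -0.0]
ft_force: [-1.0, -0.3, 0.9]
width: 0.0699
gripper_force: 0.0
```

>>> play_rows --targets '[0,0,0,0,10,0,0,0,0,10,0,0,0,0,10,0,0,0,0,10,0,0,0,0,10,0,0,0,0,10]' --squeeze 40

```text
clock: 26.75
ee_pos: [0.5199, 0.3488, 0.0085]
tool_rot: [0.002, 0.001, 1.0, 0.001]
ft_force: [0.3, -0.9, 6.2]
width: 0.0251
gripper_force: 40.9
```

>>> play_rows --targets '[0,0,-10,0,10,0,0,-30,0,10,0,0,-40,0,10,0,0,-40,0,10,0,0,-40,0,10,0,0,-40,0,10,0,0,-30,0,10,0,0,0,0,10,0,0,0,0,10]'

```text
clock: 27.5
ee_pos: [0.5198, 0.3487, 0.2405]
tool_rot: [0.003, 0.001, 1.0, 0.002]
ft_force: [-0.4, -0.0, -1.1]
width: 0.0252
gripper_force: 39.9
```

```bash
python3 - <<'E'
from h import *
st()
x,y=rk(-.104,.161);go(x,y,.2,3.134)
E
```

```text
t 27.50 pos [0.5198 0.3487 0.2405] th 3.1390 F [-0.4 -0.  -1.1] w 0.0252 g 39.9
turn 0.005  then (tool mm) x -57.1 y -171.7 z 40.5
```

>>> play_rows --targets '[-10,-29,0,0,10,-10,-29,0,0,10,-10,-29,0,0,10,-10,-29,0,0,10,-10,-29,0,0,10,-9,-27,0,0,10,0,0,0,0,10,0,0,0,0,10]'

```text
clock: 28.17
ee_pos: [0.5764, 0.174, 0.2344]
tool_rot: [-0.002, 0.003, 1.0, -0.0]
ft_force: [-0.8, 0.2, -0.6]
width: 0.0254
gripper_force: 39.9
```

```bash
python3 - <<'E'
from h import *
st()
x,y=rk(-.102,.161);go(x,y,.0885,3.134)
E
```

```text
t 28.17 pos [0.5764 0.174  0.2344] th 3.1360 F [-0.8  0.2 -0.6] w 0.0254 g 39.9
turn 0.002  then (tool mm) x -1.1 y 2.6 z 145.9
```

>>> play_rows --targets '[-1,2,30,0,10,0,0,36,0,10,0,0,36,0,10,0,0,25,0,10,0,0,12,0,10,0,0,6,0,10,0,0,0,0,10]'

```text
clock: 28.75
ee_pos: [0.5768, 0.1782, 0.09]
tool_rot: [-0.001, 0.001, 1.0, -0.0]
ft_force: [-0.3, 1.2, -0.7]
width: 0.0255
gripper_force: 40.0
```

>>> play_rows --targets '[0,0,0,0,42,0,0,0,0,42,0,0,0,0,42,0,0,0,0,42,0,0,-10,0,42,0,0,-35,0,42,0,0,-40,0,42,0,0,-40,0,42,0,0,-40,0,70,0,0,-25,0,70]'

```text
clock: 29.58
ee_pos: [0.5794, 0.1784, 0.2896]
tool_rot: [0.004, 0.001, 1.0, 0.001]
ft_force: [0.7, 0.2, 0.3]
width: 0.0645
gripper_force: 0.0
```

>>> play_rows --targets '[0,0,0,0,70,0,0,0,0,70]'

```text
clock: 29.75
ee_pos: [0.5796, 0.1784, 0.2867]
tool_rot: [0.004, 0.001, 1.0, 0.001]
ft_force: [-0.3, -0.0, -0.6]
width: 0.0697
gripper_force: 0.0
```

```bash
python3 - <<'E'
from h import *
st()
p=eyes.grab_frame("wrist");save(p,"w8.png")
go(.545,-.3546,.28,3.14)
E
```

```text
t 29.75 pos [0.5796 0.1784 0.2867] th 3.1391 F [-0.3 -0.  -0.6] w 0.0697 g 0.0
turn -0.001  then (tool mm) x 32.7 y -532.8 z 3.9
```

View pics/w8.png

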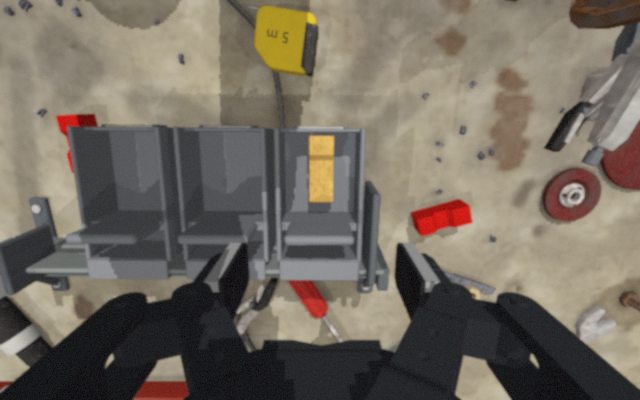

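Block 1 lies in the bin beside the end plate, at (321,168). On to the second block.

>>> play_rows --targets '[3,-38,0,0,70,3,-38,0,0,70,3,-38,0,0,70,3,-38,0,0,70,3,-38,0,0,70,3,-38,0,0,70,3,-38,0,0,70,3,-38,0,0,70,3,-38,0,0,70,3,-38,0,0,70]'

```text
clock: 30.63
ee_pos: [0.5457, -0.2035, 0.28]
tool_rot: [-0.001, 0.001, 1.0, 0.001]
ft_force: [0.6, -0.5, -0.4]
width: 0.07
gripper_force: 0.0
```

>>> play_rows --targets '[1,-38,0,0,70,1,-38,0,0,70,0,-38,0,0,70,0,-35,0,0,70,0,0,0,0,70,0,0,0,0,70]'

```text
clock: 31.13
ee_pos: [0.5432, -0.3525, 0.279]
tool_rot: [-0.001, 0.003, 1.0, 0.001]
ft_force: [0.7, 0.4, 0.5]
width: 0.0697
gripper_force: 0.0
```

```bash
python3 - <<'E'
from fit import *
np.set_printoptions(precision=4,suppress=True)
st()
p=eyes.grab_frame("wrist");hsv=cv2.cvtColor(p["frame"],cv2.COLOR_RGB2HSV)
for d in eyes.regions_of("block_a",p):
        m=d["mask"]
        if d["conf"]<.2 or m.sum()<50 or np.median(hsv[m],0)[0]<8:continue
        c=atz(p,d["uv"],.017);q,e=fit([(p,m)],BLK,[c[0],c[1],[1.4,1.8]]);print("block",np.round(d["uv"]),round(d["conf"],2),m.sum(),"hue",np.median(hsv[m],0),q,e)
        go(q[0],q[1],.006,q[2]+np.pi/2)
save(p,"w9.png")
E
```

```text
t 31.13 pos [ 0.5432 -0.3525  0.279 ] th 3.1358 F [0.7 0.4 0.5] w 0.0697 g 0.0
block [320. 166.] 0.73 1142 hue [ 19. 154. 183.] [ 0.5461 -0.3565  1.7068] 0.08416395443449964
turn -0.139  then (tool mm) x -1.0 y -6.4 z 274.1
```

>>> play_rows --targets '[0,0,20,-0.07,70,0,0,20,-0.069,70,-1,-5,38,0,70,0,0,38,0,70,0,0,38,0,70,0,0,38,0,70,0,0,34,0,70,0,0,24,0,70,0,0,14,0,70,0,0,7,0,70]'

```text
clock: 32.07
ee_pos: [0.5451, -0.3534, 0.0076]
tool_rot: [-0.002, -0.069, 0.998, 0.001]
ft_force: [-0.6, 0.3, -0.1]
width: 0.0705
gripper_force: 0.0
```

>>> play_rows --targets '[0,0,0,0,70,0,0,0,0,10,0,0,0,0,10,0,0,0,0,10,0,0,0,0,10,0,0,0,0,10,0,0,0,0,10]'

```text
clock: 32.65
ee_pos: [0.5475, -0.3571, 0.0126]
tool_rot: [0.001, -0.068, 0.998, -0.001]
ft_force: [0.3, 0.7, 6.4]
width: 0.0253
gripper_force: 41.5
```

>>> play_rows --targets '[0,0,-10,0,10,0,0,-30,0,10,0,0,-40,0,10,0,0,-40,0,10,0,0,-40,0,10,0,0,-40,0.07,10,0,0,-30,0.069,10,0,0,0,0,10,0,0,0,0,10]'

```text
clock: 33.4
ee_pos: [0.5474, -0.3571, 0.2446]
tool_rot: [0.003, 0.001, 1.0, -0.002]
ft_force: [-0.5, -0.7, -1.6]
width: 0.0251
gripper_force: 40.5
```

```bash
python3 - <<'E'
from h import *
st()
x,y=rk(-.104,.062);go(x,y,.24,3.134)
E
```

```text
t 33.40 pos [ 0.5474 -0.3571  0.2446] th 3.1389 F [-0.5 -0.7 -1.6] w 0.0251 g 40.5
turn 0.005  then (tool mm) x -24.1 y 434.8 z 4.6
```

>>> play_rows --targets '[-2.8,37,0,0,10,-2.8,37,0,0,10,-2.8,37,0,0,10,-2.8,37,0,0,10,-2.8,37,0,0,10,-2.8,37,0,0,10,-2.8,37,0,0,10,-2.8,37,0,0,10,-2.8,37,0,0,10,0,0,0,0,10]'

```text
clock: 34.23
ee_pos: [0.5712, -0.0166, 0.2384]
tool_rot: [-0.002, -0.002, 1.0, 0.002]
ft_force: [0.1, -0.3, 0.0]
width: 0.0256
gripper_force: 40.4
```

```bash
python3 - <<'E'
from h import *
st()
x,y=rk(-.1025,-.040);go(x,y,.092,3.134)
E
```

```text
t 34.23 pos [ 0.5712 -0.0166  0.2384] th -3.1384 F [ 0.1 -0.3  0. ] w 0.0256 g 40.4
turn -6.272  then (tool mm) x -4.3 y -7.8 z 146.4
```

>>> play_rows --targets '[-2,-6,15,0,10,0,0,15,0,10,0,0,0,0,10,0,0,0,0,10]'

```text
clock: 34.57
ee_pos: [0.5726, -0.029, 0.2079]
tool_rot: [-0.002, 0.001, 1.0, 0.0]
ft_force: [0.6, -0.4, 0.6]
width: 0.0249
gripper_force: 40.4
```

```bash
python3 - <<'E'
from h import *
st()
x,y=rk(-.1025,-.040);go(x,y,.092,3.134)
E
```

```text
t 34.57 pos [ 0.5726 -0.029   0.2079] th 3.1391 F [ 0.6 -0.4  0.6] w 0.0249 g 40.4
turn 0.005  then (tool mm) x -2.9 y 4.6 z 115.9
```

>>> play_rows --targets '[-2,4,30,0,10,0,0,34,0,10,0,0,28,0,10,0,0,14,0,10,0,0,8,0,10,0,0,0,0,10,0,0,0,0,10]'

```text
clock: 35.15
ee_pos: [0.5768, -0.0253, 0.0973]
tool_rot: [0.0, 0.001, 1.0, -0.0]
ft_force: [0.9, -0.3, -0.7]
width: 0.0255
gripper_force: 40.4
```

>>> play_rows --targets '[0,0,0,0,42,0,0,0,0,42,0,0,0,0,42,0,0,0,0,42,0,0,-10,0,42,0,0,-35,0,42,0,0,-40,0,42,0,0,-40,0,42,0,0,-40,0,42,0,0,-25,0,42]'

```text
clock: 35.98
ee_pos: [0.5773, -0.0252, 0.2928]
tool_rot: [0.003, 0.001, 1.0, -0.0]
ft_force: [0.8, -0.0, 1.4]
width: 0.0422
gripper_force: 0.0
```

>>> play_rows --targets '[0,0,0,0,42,0,0,0,0,42]'

```text
clock: 36.15
ee_pos: [0.5775, -0.0253, 0.2899]
tool_rot: [0.003, 0.001, 1.0, -0.0]
ft_force: [0.4, 0.8, -0.5]
width: 0.042
gripper_force: 0.0
```

```bash
python3 - <<'E'
from h import *
np.set_printoptions(precision=4,suppress=True)
st()
p=eyes.grab_frame("wrist");save(p,"w10.png")
for l,z in(("stop_face",.13),("stop_back",.147),("lever_pivot",.169),("lever_tip",.215),("bin_a_lip",.13),("bin_a_grip",.145),("end_face",.13)):
    for d in eyes.tip_of(l,p):
        if d["conf"]>.3:
            a=atz(p,d["uv"],z)[:2]-RK[:2]; print(l,round(d["conf"],2),np.round(d["uv"]),a)
E
```

```text
t 36.15 pos [ 0.5775 -0.0253  0.2899] th 3.1388 F [ 0.4  0.8 -0.5] w 0.0420 g 0.0
stop_face 0.69 [216. 271.] [-0.0011 -0.1546]
stop_back 0.73 [152. 276.] [-0.0045 -0.2145]
stop_back 0.41 [183. 286.] [ 0.0074 -0.184 ]
bin_a_lip 0.89 [415. 268.] [-0.0046  0.0605]
bin_a_lip 0.6 [485. 188.] [-0.0926  0.1229]
bin_a_grip 0.59 [424. 237.] [-0.0469  0.0617]
end_face 0.8 [552. 274.] [0.0039 0.2092]
```

View pics/w10.png

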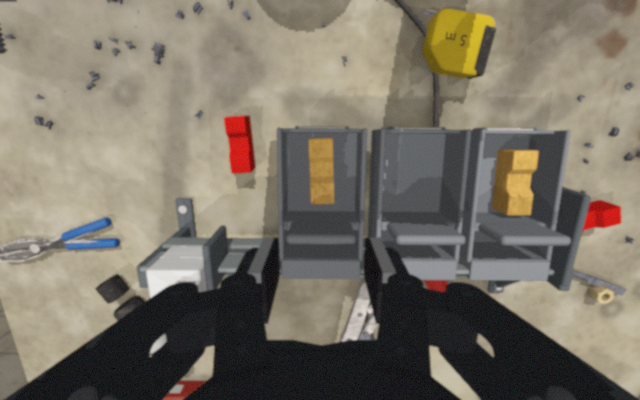

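Block 2 lies in the bin nearest the stop, at (321,170), and block 1 at (517,182). No third pine block shows, only the red look-alikes. The stop is at about (185,265). Next is the stop.

>>> play_rows --targets '[0,0,0,0.12,0,0,0,0,0.12,0,0,0,0,0.12,0,0,0,0,0.12,0,0,0,0,0.12,0,0,0,0,0.12,0,0,0,0,0.12,0,0,0,0,0.12,0,0,0,0,0.12,0,0,0,0,0.12,0]'

```text
clock: 37.38
ee_pos: [0.5761, -0.0251, 0.2857]
tool_rot: [-0.0, 0.568, 0.823, -0.0]
ft_force: [-0.7, -0.3, -1.0]
width: -0.0002
gripper_force: 0.0
```

>>> play_rows --targets '[0,0,0,0.12,0,0,0,0,0.12,0,0,0,0,0.12,0,0,0,0,0.016,0,0,0,0,0,0]'

```text
clock: 37.8
ee_pos: [0.5761, -0.0251, 0.2858]
tool_rot: [-0.0, 0.709, 0.705, -0.0]
ft_force: [0.1, -0.5, 0.8]
width: -0.0002
gripper_force: 0.0
```

```bash
python3 - <<'E'
from h import *
st();gork(0,-.252,.28)
E
```

```text
t 37.80 pos [ 0.5761 -0.0251  0.2858] th 1.5650 F [ 0.1 -0.5  0.8] w -0.0002 g 0.0
turn 0.002  then (tool mm) x -211.3 y 101.9 z 5.8
```

>>> play_rows --targets '[-30,14.5,0,0,0,-30,14.5,0,0,0,-30,14.5,0,0,0,-30,14.5,0,0,0,-30,14.5,0,0,0,-30,14.5,0,0,0,-31,15,0,0,0,0,0,0,0,0,0,0,0,0,0]'

```text
clock: 38.55
ee_pos: [0.6763, -0.2388, 0.2838]
tool_rot: [-0.001, 0.71, 0.705, -0.001]
ft_force: [-0.5, 1.3, -0.3]
width: 0.0
gripper_force: 0.0
```

```bash
python3 - <<'E'
from h import *
np.set_printoptions(precision=4,suppress=True)
st();gork(0,-.250,.151)
p=eyes.grab_frame("wrist");save(p,"w11.png")
for l,z in(("stop_face",.13),("stop_back",.147),("lever_pivot",.169),("lever_tip",.215)):
    for d in eyes.tip_of(l,p):
        if d["conf"]>.3:
            a=atz(p,d["uv"],z)[:2]-RK[:2]; print(l,round(d["conf"],2),np.round(d["uv"]),a)
E
```

```text
t 38.55 pos [ 0.6763 -0.2388  0.2838] th 1.5638 F [-0.5  1.3 -0.3] w 0.0000 g 0.0
turn 0.000  then (tool mm) x 3.6 y 0.1 z 132.8
stop_face 0.9 [323.  73.] [-0.0009 -0.1534]
stop_back 0.77 [322. 140.] [-0.0023 -0.2107]
lever_pivot 0.96 [320.  89.] [-0.0031 -0.1695]
lever_tip 0.81 [308.  84.] [-0.0107 -0.1689]
lever_tip 0.57 [323.  87.] [-0.0012 -0.1707]
```

View pics/w11.png

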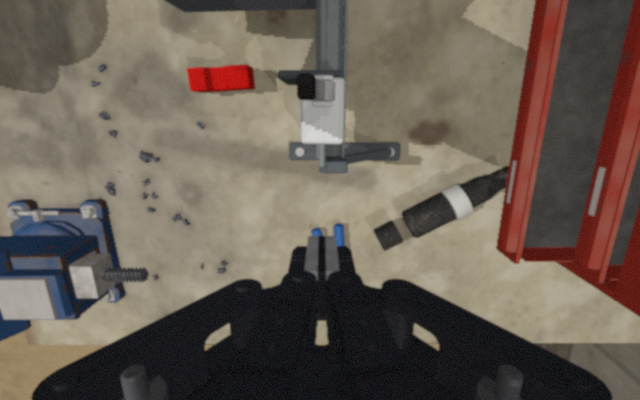

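The stop body is at (323,105), its back at row 142, and the lever's dark end at (306,87) leans slightly forward. The pliers at (330,240) are low, so the path is clear.

>>> play_rows --targets '[4,0,30,0,0,0,0,35,0,0,0,0,35,0,0,0,0,22,0,0,0,0,10,0,0,0,0,0,0,0,0,0,0,0,0]'

```text
clock: 39.38
ee_pos: [0.677, -0.2325, 0.1557]
tool_rot: [0.0, 0.71, 0.705, 0.0]
ft_force: [0.2, -0.4, 0.6]
width: 0.0001
gripper_force: 0.0
```

```bash
python3 -c "
from h import *
st();gork(0,-.225,.151);gork(0,-.126,.151)"
```

```text
t 39.38 pos [ 0.677  -0.2325  0.1557] th 1.5638 F [ 0.2 -0.4  0.6] w 0.0001 g 0.0
turn 0.000  then (tool mm) x 22.3 y -0.6 z 4.7
turn 0.000  then (tool mm) x 121.3 y -0.6 z 4.7
```

>>> play_rows --targets '[5,0,3,0,0,10,0,0,0,0,8,0,0,0,0,8,0,0,0,0,8,0,0,0,0,8,0,0,0,0,8,0,0,0,0,8,0,0,0,0,8,0,0,0,0,8,0,0,0,0]'

```text
clock: 40.22
ee_pos: [0.6773, -0.1532, 0.1513]
tool_rot: [0.0, 0.71, 0.704, -0.0]
ft_force: [1.3, -3.9, 2.4]
width: 0.0002
gripper_force: 1.8
```

>>> play_rows --targets '[5,0,0,0,0,5,0,0,0,0,5,0,0,0,0,4,0,0,0,0,4,0,0,0,0,0,0,0,0,0]'

```text
clock: 40.72
ee_pos: [0.6774, -0.1317, 0.1512]
tool_rot: [0.001, 0.71, 0.704, -0.001]
ft_force: [1.3, -5.9, 0.8]
width: 0.0001
gripper_force: 3.1
```

```bash
python3 -c "
from h import *
st();gork(0,-.126,.152)"
```

```text
t 40.72 pos [ 0.6774 -0.1317  0.1512] th 1.5622 F [ 1.3 -5.9  0.8] w 0.0001 g 3.1
turn -0.001  then (tool mm) x 20.5 y -0.2 z -0.8
```

>>> play_rows --targets '[4,0,0,0,0,4,0,0,0,0,4,0,0,0,0,3,0,0,0,0,0,0,0,0,0]'

```text
clock: 41.13
ee_pos: [0.6775, -0.1194, 0.1512]
tool_rot: [0.002, 0.711, 0.704, -0.002]
ft_force: [1.9, -16.3, -0.5]
width: 0.0005
gripper_force: 8.1
```

>>> play_rows --targets '[2,0,0,0,0,2,0,0,0,0,0,0,0,0,0]'

```text
clock: 41.38
ee_pos: [0.6776, -0.1168, 0.1513]
tool_rot: [0.003, 0.711, 0.703, -0.002]
ft_force: [2.9, -21.2, -0.6]
width: -0.0
gripper_force: 10.3
```

>>> play_rows --targets '[1.5,0,0,0,0,0,0,0,0,0]'

```text
clock: 41.55
ee_pos: [0.6776, -0.1156, 0.1513]
tool_rot: [0.003, 0.711, 0.703, -0.002]
ft_force: [2.9, -20.8, -0.3]
width: -0.0001
gripper_force: 10.7
```

>>> play_rows --targets '[1.5,0,0,0,0,0,0,0,0,0]'

```text
clock: 41.72
ee_pos: [0.6776, -0.1145, 0.1513]
tool_rot: [0.003, 0.711, 0.703, -0.002]
ft_force: [2.9, -22.4, 0.1]
width: -0.0001
gripper_force: 11.5
```

```bash
python3 -c "
from h import *
st();gork(0,-.126,.152)"
```

```text
t 41.72 pos [ 0.6776 -0.1145  0.1513] th 1.5593 F [  2.9 -22.4   0.1] w -0.0001 g 11.5
turn -0.004  then (tool mm) x 3.3 y -0.2 z -0.7
```

```bash
python3 - <<'E'
from h import *
np.set_printoptions(precision=4,suppress=True)
for n in("wrist","top"):
    p=eyes.grab_frame(n)
    if n=="wrist": save(p,"w12.png")
    for l,z in(("stop_face",.13),("stop_back",.147),("bin_a_lip",.13),("end_face",.13)):
      for d in eyes.tip_of(l,p):
        if d["conf"]>.3:
            a=atz(p,d["uv"],z)[:2]-RK[:2]; print(n,l,round(d["conf"],2),np.round(d["uv"]),a)
E
```

```text
wrist stop_face 0.66 [321. 106.] [-0.0007 -0.0589]
wrist stop_back 0.9 [320. 228.] [-0.0017 -0.1177]
top stop_face 0.74 [281. 187.] [-0.0913  0.0791]
top stop_face 0.58 [337. 149.] [ 0.0011 -0.0668]
top stop_back 0.73 [357. 146.] [ 0.0006 -0.1159]
top bin_a_lip 0.63 [283. 152.] [-0.0008  0.0715]
top end_face 0.88 [226. 152.] [0.0069 0.2144]
```

View pics/w12.png

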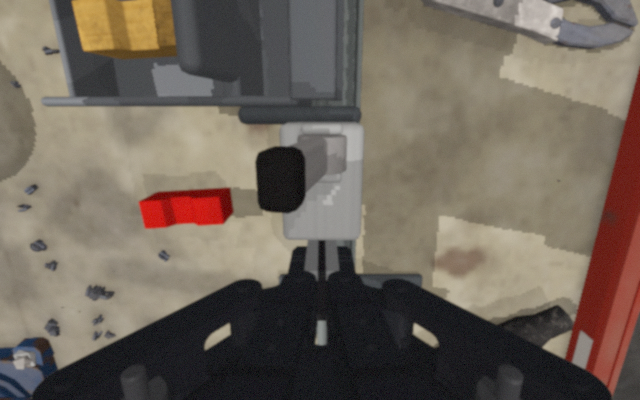

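The stop face is against the bin at row 108, and the block is in its bin. I'll push a little further to be sure no gap remains.

>>> play_rows --targets '[1.5,0,0,0,0,0,0,0,0,0]'

```text
clock: 42.38
ee_pos: [0.6775, -0.1144, 0.1513]
tool_rot: [0.004, 0.711, 0.703, -0.003]
ft_force: [2.9, -28.3, -1.6]
width: -0.0003
gripper_force: 14.1
```

>>> play_rows --targets '[1.5,0,0,0,0,0,0,0,0,0]'

```text
clock: 42.55
ee_pos: [0.6775, -0.1143, 0.1514]
tool_rot: [0.004, 0.712, 0.702, -0.004]
ft_force: [2.8, -33.6, -3.1]
width: 0.0001
gripper_force: 16.6
```

>>> play_rows --targets '[1.5,0,0,0,0,0,0,0,0,0]'

```text
clock: 42.72
ee_pos: [0.6776, -0.1143, 0.1514]
tool_rot: [0.005, 0.712, 0.702, -0.004]
ft_force: [3.0, -39.4, -3.3]
width: 0.0003
gripper_force: 19.1
```

```bash
python3 -c "
from h import *
st();gork(0,-.126,.152)"
```

```text
t 42.72 pos [ 0.6776 -0.1143  0.1514] th 1.5569 F [  3.  -39.4  -3.3] w 0.0003 g 19.1
turn -0.006  then (tool mm) x 3.1 y -0.2 z -0.6
```

The stop no longer moves at 39 N, so the row is solidly closed. Backing off and going over to the lever.

>>> play_rows --targets '[-8,0,0,0,0,-10,0,0,0,0,0,0,-30,0,0,0,0,-40,0,0,0,0,-30,0,0,0,16,0,0,0,0,16,0,0,0,0,0,0,0,0]'

```text
clock: 43.38
ee_pos: [0.7109, -0.1216, 0.2509]
tool_rot: [-0.0, 0.71, 0.705, 0.001]
ft_force: [1.0, -0.4, -0.4]
width: 0.0
gripper_force: 0.0
```

```bash
python3 - <<'E'
from h import *
np.set_printoptions(precision=4,suppress=True)
st();go(RK[0]+.032,-.0613,.197,1.563)
p=eyes.grab_frame("wrist")
for l,z in(("stop_face",.13),("stop_back",.147),("lever_pivot",.169),("lever_tip",.217)):
      for d in eyes.tip_of(l,p):
        if d["conf"]>.3: print(l,round(d["conf"],2),np.round(d["uv"]),atz(p,d["uv"],z))
E
```

```text
t 43.38 pos [ 0.7109 -0.1216  0.2509] th 1.5640 F [ 1.  -0.4 -0.4] w 0.0000 g 0.0
turn 0.001  then (tool mm) x 60.3 y -1.1 z 53.9
stop_face 0.81 [284. 100.] [ 0.6813 -0.0449  0.13  ]
stop_back 0.63 [278. 174.] [ 0.6756 -0.103   0.147 ]
lever_pivot 0.63 [279. 174.] [ 0.6796 -0.098   0.169 ]
lever_pivot 0.57 [275. 118.] [ 0.6782 -0.0585  0.169 ]
```

>>> play_rows --targets '[20,0,0,0,0,20,0,0,0,0,20,0,0,0,0,0,0,20,0,0,0,0,20,0,0,0,0,14,0,0,0,0,0,0,0]'

```text
clock: 44.22
ee_pos: [0.7073, -0.0623, 0.1923]
tool_rot: [-0.003, 0.71, 0.704, -0.002]
ft_force: [-0.9, -0.4, -1.2]
width: 0.0003
gripper_force: 0.0
```

>>> play_rows --targets '[0,-6,0,0,0,0,-6,0,0,0,0,-7,0,0,0,0,-7,0,0,0,0,-7,0,0,0,0,-7,0,0,0,0,-7,0,0,0,0,-7,0,0,0,0,-8,0,0,0,0,0,0,0,0]'

```text
clock: 45.05
ee_pos: [0.6467, -0.0622, 0.1975]
tool_rot: [-0.0, 0.71, 0.704, -0.0]
ft_force: [-0.9, -0.1, 0.7]
width: -0.0001
gripper_force: 0.0
```

```bash
python3 - <<'E'
from h import *
st();go(RK[0]-.04,-.0613,.180,1.563)
E
```

```text
t 45.05 pos [ 0.6467 -0.0622  0.1975] th 1.5627 F [-0.9 -0.1  0.7] w -0.0001 g 0.0
turn -0.000  then (tool mm) x 0.8 y -8.4 z 17.5
```

>>> play_rows --targets '[0,-3,4,0,0,0,-3,4,0,0,0,-2,4,0,0,0,0,3,0,0,0,0,2,0,0,0,0,0,0,0]'

```text
clock: 45.55
ee_pos: [0.6394, -0.0621, 0.1791]
tool_rot: [-0.001, 0.71, 0.704, -0.001]
ft_force: [-0.9, 0.3, -0.7]
width: -0.0001
gripper_force: 0.0
```

>>> play_rows --targets '[0,0,1.5,0,0,0,0,1.5,0,0,0,0,0,0,0]'

```text
clock: 45.8
ee_pos: [0.6401, -0.0622, 0.1776]
tool_rot: [0.0, 0.71, 0.704, 0.0]
ft_force: [-0.8, -0.2, 2.3]
width: -0.0001
gripper_force: 1.0
```

>>> play_rows --targets '[0,0,1.5,0,0,0,0,1.5,0,0,0,0,0,0,0]'

```text
clock: 46.05
ee_pos: [0.6404, -0.0622, 0.1768]
tool_rot: [0.001, 0.71, 0.704, 0.0]
ft_force: [-7.8, 1.2, 14.6]
width: 0.0004
gripper_force: 6.9
```

>>> play_rows --targets '[0,0,-10,0,0,0,0,-35,0,0,0,0,-40,0,0,0,0,-40,0,0,-20,-20,0,0,0,-20,-20,0,0,0,-20,-20,0,0,0,-20,-20,0,0,0,0,0,0,0,0,0,0,0,0,0]'

```text
clock: 46.88
ee_pos: [0.5589, -0.1425, 0.2997]
tool_rot: [0.0, 0.711, 0.703, 0.0]
ft_force: [0.5, -0.2, 0.7]
width: 0.0003
gripper_force: 0.0
```

```bash
python3 - <<'E'
from h import *
st();p=eyes.grab_frame("wrist");save(p,"w13.png")
for n,q in(("wrist",p),("top",eyes.grab_frame("top"))):
  hsv=cv2.cvtColor(q["frame"],cv2.COLOR_RGB2HSV)
  for d in eyes.tip_of("stop_face",q): print(n,round(d["conf"],2),atz(q,d["uv"],.13))
  for d in eyes.regions_of("block_a",q):
    m=d["mask"]
    if d["conf"]>.2 and np.median(hsv[m],0)[0]>8: print(n,"block",d["conf"],d["uv"],np.median(hsv[m],0),atz(q,d["uv"],.09))
E
```

```text
t 46.88 pos [ 0.5589 -0.1425  0.2997] th 1.5606 F [ 0.5 -0.2  0.7] w 0.0003 g 0.0
wrist 0.95 [ 0.67964698 -0.04322091  0.13      ]
wrist block 0.97 [336.9, 30.4] [ 19. 156. 154.] [0.57594392 0.00324927 0.09      ]
wrist block 0.37 [386.3, 39.4] [108.  12.  82.] [ 0.6266914  -0.00559359  0.09      ]
top 0.78 [ 0.67674904 -0.03863373  0.13      ]
top block 0.65 [241.9, 191.3] [ 18. 150. 169.] [0.59042632 0.19755768 0.09      ]
top block 0.51 [320.5, 196.5] [ 18. 151. 126.] [ 0.56756128 -0.00440979  0.09      ]
```

View pics/w13.png

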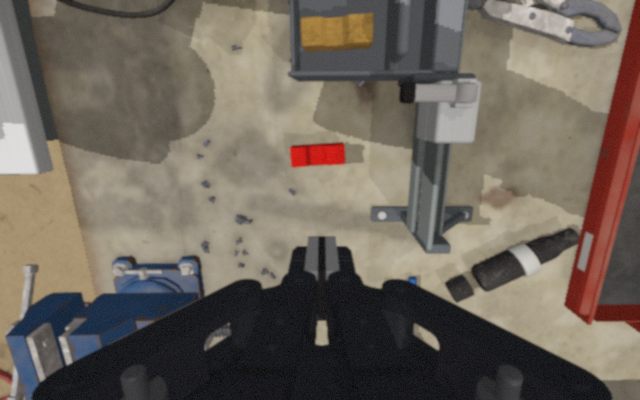

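The lever lies flat at (435,92), the stop is against the bin at row 80, and the block is in its bin at (337,30). Handing in.

```bash
python3 -c "
from h import *
print(ctrl.close_job())"
```

```text
the job is handed in; nothing more can be done
None
```

I handed the job in: all three bins hang on the rail, the stop closes the row, its lever is flat, both pine blocks found are in hung bins and the tape was not touched; the hand-in returned no verdict, and I viewed 15 pictures, one over the limit of 14.

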